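# Change over the hotplate: finished bottles to rest, fresh beakers to heat, timer docked

## Task

First slide every finished bottle along the hotplate's glass from the red heating rings into its own resting ring (blue cap to the blue ring, orange cap to the orange ring, the large bottle to the big white ring); only then slide each fresh beaker from the grey waiting rings into a red heating ring of its own. Never lift a bottle or beaker off the glass; leave each standing upright and centred in its ring. Finally put the timer, screen up, into the dock between its orange corners so that it sits flat and holds the start pin down, and leave the other things on the bench alone.

Things in the scene. Friction and masses are not known exactly. Their poses are not given: they have to be found in the camera images.
- hotplate: Fixed dark hotplate of slippery glass (friction 0.22), 240 (x) x 500 (y) mm, glass 24 mm above the bench, aluminium edge 6 mm wide, flush with the glass. Origin: centre of underside. Rings: far row at own x +60 mm, near row -60; columns at own y +187.5, +62.5, -62.5, -187.5 mm. Grey waiting rings: both rows at y +187.5; red heating rings: rest of far row; resting rings: rest of near row.
- heat_1 (a point): Centre of a red heating ring (inner radius 42 mm) on the glass, far row, number 1 of 3 counted from the left (+y).
- heat_2 (a point): Centre of a red heating ring (inner radius 42 mm) on the glass, far row, number 2 of 3 counted from the left (+y).
- heat_3 (a point): Centre of a red heating ring (inner radius 42 mm) on the glass, far row, number 3 of 3 counted from the left (+y).
- rest_blue: Blue painted resting ring, inner radius 40 mm, on the glass in the near row; origin at its centre, at the height of the glass. Which of the three resting rings lies in which column varies.
- rest_orange: Orange painted resting ring, inner radius 40 mm, otherwise like the blue one.
- rest_large: White painted resting ring for the large bottle, inner radius 47 mm, otherwise like the blue one.
- bottle_blue: Glass bottle with a blue screw cap, body 56 mm in diameter, solid to the touch up to 92 mm above the underside, cap 36 mm in diameter with its top at 104 mm, fixed on. 0.17 to 0.27 kg. It leans over if the hand presses it down while sliding. Stands on the hotplate's glass; may be absent. Origin: centre of its underside, z up.
- bottle_orange: Glass bottle with an orange screw cap, same sizes as the blue-capped small one. 0.14 to 0.22 kg. It leans over if the hand presses it down while sliding. Stands on the hotplate's glass; may be absent. Origin: centre of its underside, z up.
- bottle_large: Larger glass bottle, also with a blue cap: body 69 mm in diameter, solid to the touch up to 130 mm above the underside, cap 42 mm in diameter with its top at 142 mm, fixed on. 0.3 to 0.5 kg. It leans over if the hand presses it down while sliding. Stands on the hotplate's glass; may be absent. Origin: centre of its underside, z up.
- beaker_a: Open glass beaker, 52 mm outer diameter, 70 mm high, 0.05 kg. It leans over if the hand presses it down while sliding. Stands on the hotplate's glass; may be absent. Origin: centre of its underside, z up.
- beaker_b: Second open glass beaker, same as the other. It leans over if the hand presses it down while sliding. Stands on the hotplate's glass; may be absent. Origin: centre of its underside, z up.
- timer: White square kitchen timer, 62 x 62 mm, 17 mm high (19 with its keys), 0.12 kg, lying screen up on the bench. Origin: centre of its underside, sides along its x and y, z out of the screen.
- dock: Fixed grey timer dock, 88 x 88 mm. Origin: centre of its underside, sides along x and y. Floor 6 mm above the bench; four orange L-shaped corners enclose a 66 x 66 mm seat and stand 6 mm above the floor. The middle 40 mm of each side is open for fingers. Dock and timer swap places in some starts.
- dock_seat (a point): Centre of the dock's floor, 6 mm above the bench, where the centre of the timer's underside belongs; the start pin comes up here.
- dock_pin (a joint): Brass spring pin (12 mm in diameter) in the centre of the dock's floor, 0 when up (5 mm above the floor), about 0.0045 m when fully down (flush); 0.5 N holds it down, so the timer's own weight does. It counts as down above 0.003.
- petri_pink: Culture dish with lid, 57 mm in diameter and 14 mm high, a bystander. Origin: centre of its underside.
- pen_2: Red and white pen, 135 mm, lying on the bench, a bystander. Origin: centre of its underside.
- tape_1: Roll of beige tape, 103 mm in diameter and 25 mm high, a bystander. Origin: centre of its underside.
There are look-alikes about, which are no part of the job. Leave any purple or yellow look-alike of the bottle_blue alone.

How it is judged:
By the outcome, as a careful person would: the job done as asked, in the order asked, and still so for the second after the job is handed in, with the robot touching nothing.
Of bottle_blue, bottle_orange, bottle_large, beaker_a, beaker_b only 4 to 5 are there at a start; the rules pass over those that are not, and their reading is None.
At some moment in a run one of timer may be knocked a few centimetres aside while the robot is not near it.
Once in a run the grip may slacken for a moment while it holds something.
It also fails if it takes over 210 s, if anything falls off the work surface, if the arm or the gripper's body presses on something with over 40 N, if the wrist force passes 120 N, or if a joint passes its speed limit or range.

## Robot

A 6-joint arm with a two-finger parallel gripper is mounted at the origin on a cart in front of the work surface, level with it; the furniture and walls round the work are solid. World frame = base frame: x ahead of the robot, y to its left, z up, the work surface at z = 0. Lengths are in m, angles in rad, forces in N, time in s.
With the tool pointing down it reaches from about 0.35 to 0.975 m from the base axis. Payload 7.1 kg.
Tool frame: the origin (TCP) lies midway between the tips of the shut fingers; the grasp point (between the pads) lies manip.grip_point_offset behind it (manip.grip_point_offset is the distance from the TCP to the grasp point, in m); z points along the fingers, y is the line along which they close (so a half turn about z gives the same grasp; the last joint's range is limited). The gripper opens to 88 mm and grips with 3 to 60 N. Pads are 20 mm wide; open, the fingers measure 115 mm over their backs; the gripper's body (75 mm by 178 mm) begins 61 mm behind the grasp point.
Start: joints at [-1.165, 0.423, 1.63, -0, 1.089, -0.019], TCP at [0.258, -0.569, 0.223] pointing down, gripper open.
Joint ranges: [-3, 3], [-0.9, 2.11], [0.09, 2.58], [-1.31, 4.45], [0.11, 2.69], [-2.54, 2.54]. Speed limits (rad/s): [2.39, 2.39, 3.01, 3.14, 3.14, 3.14].

## Interface

Orientations are given as a unit quaternion [x, y, z, w].
In Python, from bench import manip, read_camera, get_calibration, job, spotter gives the robot as it stands.
- The arm moves only by the tool send_rows, never from a script. Its argument "series" is a list of rows, each a list of 4 numbers: the shift along the tool's x, y, z in units of 40 mm (1.0 is 40 mm), then the turn about the tool's z in units of pi rad (1.0 is pi rad). A call has 1 to 10 rows; each row shifts and turns the commanded pose from where the row before left it, along the tool's axes as they then stand; what a row does not reach is not made up. A row lasts 1/10 s, in which the tool goes at most 50 mm and 8.59 degrees, less where a joint would pass 70% of its speed; a pose out of reach is approached as far as the arm can. A call with a number of a shift or a turn outside -1 to 1 is refused whole. A call with a gripper value outside its range is refused whole. "fingers" is the closure, from 0 (fully open) to 1 (shut), set as the call begins (left out, the last holds). The fingers move at their own pace and stop on an object; "squeeze" is the grip in N (left out, the last holds). Time passes only in rows, so rows that do not move let the fingers close. It gives the time, the measured TCP pose, the force, the opening and the grip force at its end, in the units of the state.
- manip.observe(): the state, without advancing time (a new reading comes with each control period).
- read_camera(name): name is "scene" or "top" or "wrist"; returns the picture (480x640x3 uint8, red, green, blue); there is no depth.
- get_calibration(name): a dict with "fx", "fy", "cx", "cy" (pixels), "D" ([k1, k2, p1, p2, k3] as OpenCV has them; the pictures are not rectified), "R" (3x3) and "t" (3): a world point X has camera coordinates R X + t; the wrist camera has in their place "T_tool_cam" (4x4, takes a point from camera to tool coordinates, whose origin is the TCP and whose axes are the flange's). Camera axes: x right, y down, z forward; pixel columns grow to the right and rows downward; lengths in m; the calibration is good to about 2 mm. A picture is of the moment at which its call begins: read the wrist's pose just before it. get_calibration takes no time and is no camera call.
- job.sign_off(): hands the job in; it is judged then, once.
Trained networks look in the newest picture that a camera, given by its name, has taken for a name from the list of things; names that differ only in an ending like _2 or _b are one class to them, and where a whole thing is asked for, a point or a joint stands for the part that bears it (a point fixed in the world has none). Each returns a list of dicts, best first, with "p" (0 to 1); they miss things now and then, are a little off and sometimes report something else, mostly with a low value. They report only what shows in the picture. A call takes as long as a camera call. They do not tell look-alikes from the thing itself.
- spotter.cut_out(camera, name): "mask" (480x640 bool, what is visible of it) and "rect" ([centre column, centre row, width, height] in pixels, round what is visible of it).
The state is a dict: "time": time; "q": joint angles; "qd": joint speeds; "joint_torque": joint torques, N m; "tcp_pos": TCP position; "tcp_rot": TCP orientation; "ft_force": force on the tool from outside, world axes, zero at the start; "wrist_torque": the same for the moment, N m; "gripper_width": finger opening in m; "finger_force": force on a finger pad.
Only numpy, scipy, OpenCV 4.12 (cv2) and the standard library are available. Lean on these libraries where they do the work, as an engineer would, in place of code of your own. Each camera call takes 0.05 s, during which the arm holds its last target. There are 200 camera calls.

## Working session

There is one attempt and no reset: what is moved stays moved. The work goes in short steps, Python scripts to look and compute and a tool call to move; the robot and the scene stay as the last step left them, time stands still between calls to the robot, and variables do not carry over. Pictures are saved under pics/ and viewed, at most 14 in all, crops included, and the job is handed in when it is done.

Besides the shell and the picture viewer there is one more tool, called after "Request:" as name(argument=value, ...) on one line, values as JSON. send_rows: Moves the arm, as the interface text tells. Shifts and turns lie within -1 to 1; 1 stands for 40 mm of shift or pi rad of turn. Its arguments: {"type":"object","properties":{"series":{"type":"array"},"fingers":{"type":"number"},"squeeze":{"type":"number"}},"required":["series"]}

```bash
ls; mkdir -p pics
python3 - <<'E'
from bench import manip, read_camera, get_calibration, job, spotter
import cv2
s=manip.observe(); print(s, manip.grip_point_offset)
for c in ("scene","top"):
    cv2.imwrite(f"pics/{c}0.png",read_camera(c)[:,:,::-1]); print(c,get_calibration(c))
print(get_calibration("wrist"))
E
```

```text
pics
{'time': 0.0, 'q': array([-1.16500716e+00,  4.23837494e-01,  1.63065357e+00, -3.26737096e-05,
        1.08863147e+00, -1.89922583e-02]), 'qd': array([-0.00020758,  0.00086552, -0.00049621,  0.00113802,  0.00037306,
       -0.00018495]), 'joint_torque': array([-6.02395812e-03, -5.44641101e+01, -2.73672295e+01,  6.40985160e-02,
        2.29363289e-02, -9.21418427e-05]), 'tcp_pos': array([ 0.25737965, -0.56894375,  0.22191811]), 'tcp_rot': array([ 9.77527868e-01,  2.10804845e-01, -1.61216419e-04, -7.47897745e-04]), 'ft_force': array([ 0.35295444, -0.10415545,  1.17785793]), 'wrist_torque': array([-0.04796974,  0.04056679,  0.04655798]), 'finger_force': 0.0, 'gripper_width': 0.08758636064526142} 0.0187
scene {'fx': 463.11528698571976, 'fy': 463.11528698571976, 'cx': 323.29085654193926, 'cy': 234.5957691060049, 'D': array([0.0285669, 0.       , 0.       , 0.       , 0.       ]), 'R': array([[-0.82537438, -0.56424505,  0.01961293],
       [-0.41316029,  0.57996386, -0.70209721],
       [ 0.38478008, -0.58759633, -0.71181096]]), 't': array([0.54598613, 0.1887071 , 1.10201309])}
top {'f
[... 210 characters left out ...]
,  0.01241298],
       [-0.99842313, -0.0049713 , -0.0559154 ],
       [ 0.05597228, -0.01215389, -0.99835835]]), 't': array([0.11425043, 0.55598964, 1.24015779])}
{'fx': 428.1126489907661, 'fy': 428.1126489907661, 'cx': 311.3809826018255, 'cy': 233.34436135613518, 'D': array([-0.08082949,  0.        ,  0.        ,  0.        ,  0.        ]), 'T_tool_cam': array([[-4.53183354e-04, -9.54779040e-01, -2.97315958e-01,
         8.19473425e-02],
       [ 9.99999838e-01, -3.30064660e-04, -4.64302225e-04,
        -6.88486775e-04],
       [ 3.45172542e-04, -2.97316120e-01,  9.54779035e-01,
        -1.60325351e-01],
       [ 0.00000000e+00,  0.00000000e+00,  0.00000000e+00,
         1.00000000e+00]])}
```

View pics/top0.png

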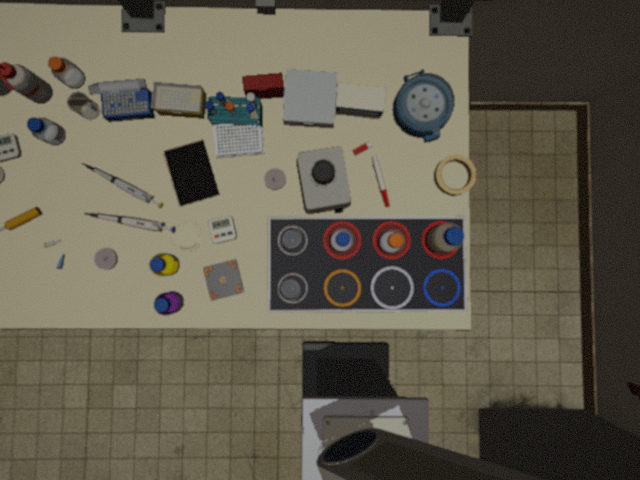

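View pics/scene0.png

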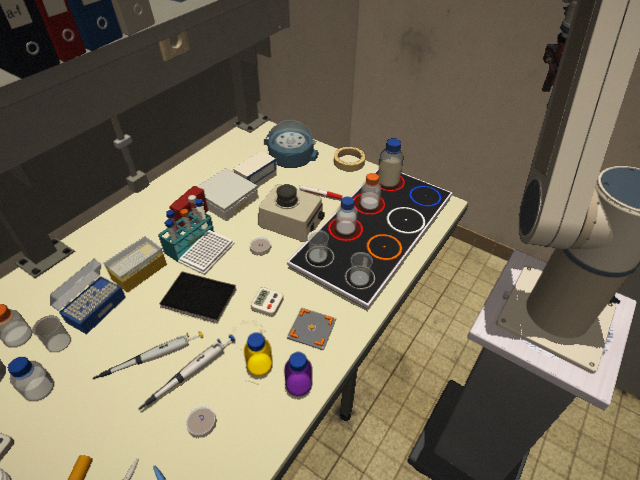

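```bash
cat > h.py <<'E'
from bench import manip, read_camera, get_calibration, job, spotter
import cv2, numpy as np
def p2w(cam,uv,z):
    c=get_calibration(cam); K=np.array([[c["fx"],0,c["cx"]],[0,c["fy"],c["cy"]],[0,0,1.]])
    if "R" in c: R,t=np.array(c["R"]),np.array(c["t"])
    else:
        from scipy.spatial.transform import Rotation as Ro
        s=manip.observe(); T=np.eye(4);T[:3,:3]=Ro.from_quat(s["tcp_rot"]).as_matrix();T[:3,3]=s["tcp_pos"]
        M=np.linalg.inv(T@c["T_tool_cam"]);R,t=M[:3,:3],M[:3,3]
    n=cv2.undistortPoints(np.array(uv,float).reshape(-1,1,2),K,np.array(c["D"])).reshape(-1,2)
    d=np.c_[n,np.ones(len(n))]@R; o=-R.T@t
    return (o+d*((z-o[2])/d[:,2])[:,None])[:,:2]
def hsv(img,lo,hi,win):
    H=cv2.cvtColor(img,cv2.COLOR_RGB2HSV); m=cv2.inRange(H,lo,hi); w=np.zeros_like(m); a,b,c,d=win; w[b:d,a:c]=m[b:d,a:c]; return w
E
python3 - <<'E'
from h import *
im=read_camera("top")
def cen(m): v,u=np.nonzero(m); (c,r)=cv2.minEnclosingCircle(np.c_[u,v].astype(np.float32)); return c,len(u)
R={}
for n,lo,hi,w,yy in [("rO",(8,120,80),(25,255,255),(320,265,366,310),62.5),("rB",(100,150,60),(130,255,255),(418,265,464,310),-187.5),("rW",(0,0,150),(180,60,255),(366,264,416,310),-62.5)]:
    c,k=cen(hsv(im,lo,hi,w)); print(n,c,k,p2w("top",[c],.024))
for n,lo,hi,w,z in [("blue",(100,120,50),(130,255,255),(325,225,360,255),.128),("orange",(5,150,100),(22,255,255),(380,225,408,255),.128),("large",(100,120,50),(130,255,255),(436,220,466,250),.166)]:
    m=hsv(im,lo,hi,w);v,u=np.nonzero(m);c=((u.min()+u.max())/2,(v.min()+v.max())/2); print(n,c,u.max()-u.min()+1,v.max()-v.min()+1,p2w("top",[c],z-.002))
print("plate",p2w("top",[(270,219),(465,217),(467,311),(270,311)],.024))
for n,z in [("beaker_a",.024),("bottle_blue",.024),("timer",.017),("dock",.006)]:
    for d in spotter.cut_out("top",n)[:4]:
        u,v=np.nonzero(d["mask"])[::-1]; q=cv2.minAreaRect(np.c_[u,v].astype(np.float32))
        print(n,round(d["p"],2),np.round(d["rect"],1),"rect",[np.round(x,1) for x in q], p2w("top",[q[0]],z))
        bx=p2w("top",cv2.boxPoints(q),z); e=[bx[1]-bx[0],bx[2]-bx[1]]; print("   edges",[(round(np.hypot(*x),3),round(np.degrees(np.arctan2(x[1],x[0])),1)) for x in e])
c=im[200:320,130:480]; cv2.imwrite("pics/c1.png",cv2.resize(c[:,:,::-1],None,fx=2.28,fy=2.28,interpolation=cv2.INTER_CUBIC))
E
```

```text
rO (342.0, 287.5416564941406) 440 [[0.43073201 0.06040684]]
rB (441.3999938964844, 287.3999938964844) 396 [[ 0.43223982 -0.18960933]]
rW (391.6852722167969, 287.7639465332031) 32 [[ 0.43071452 -0.06456842]]
blue (np.float64(342.5), np.float64(239.0)) 14 13 [[0.54734062 0.06530495]]
orange (np.float64(398.0), np.float64(239.5)) 19 14 [[ 0.54681838 -0.06359507]]
large (np.float64(454.0), np.float64(235.5)) 17 18 [[ 0.55438829 -0.18285881]]
plate [[ 0.60261339  0.24282698]
 [ 0.61028846 -0.25115335]
 [ 0.37370493 -0.25305289]
 [ 0.37171921  0.24046194]]
beaker_a 0.95 [291.1 236.4  23.6  22.2] rect [array([289.5, 237.5]), array([21., 21.]), np.float64(90.0)] [[0.55601976 0.1932259 ]]
   edges [(np.float64(0.053), np.float64(-89.7)), (np.float64(0.053), np.float64(-179.6))]
beaker_a 0.6 [289.2 288.8  21.1  22.2] rect [array([288.5, 290. ]), array([22., 21.]), np.float64(90.0)] [[0.4240993  0.19469003]]
   edges [(np.float64(0.053), np.float64(-89.8)), (np.float64(0.055), np.float64(-179.6))]
beaker_a 0.33 [272.9 178.4  21.5  22.9] rect [array([274.5, 178.5]), array([21., 21.]), np.float64
[... 990 characters left out ...]
.float64(0.062), np.float64(-166.3))]
timer 0.53 [392.4 240.8  26.9  26.5] rect [array([392.5, 241.5]), array([23., 25.]), np.float64(90.0)] [[ 0.54753773 -0.06825854]]
   edges [(np.float64(0.064), np.float64(-89.7)), (np.float64(0.059), np.float64(179.7))]
timer 0.51 [366.4 262.9 202.9  94.4] rect [array([366.5, 264. ]), array([ 96., 199.]), np.float64(90.0)] [[ 0.49010013 -0.00204538]]
   edges [(np.float64(0.507), np.float64(-89.7)), (np.float64(0.243), np.float64(179.2))]
dock 0.75 [223.2 280.2  38.2  43.6] rect [array([222.9, 279.6]), array([35.6, 35.7]), np.float64(76.6)] [[0.44906628 0.36225488]]
   edges [(np.float64(0.09), np.float64(-76.3)), (np.float64(0.09), np.float64(-165.8))]
```

View pics/c1.png

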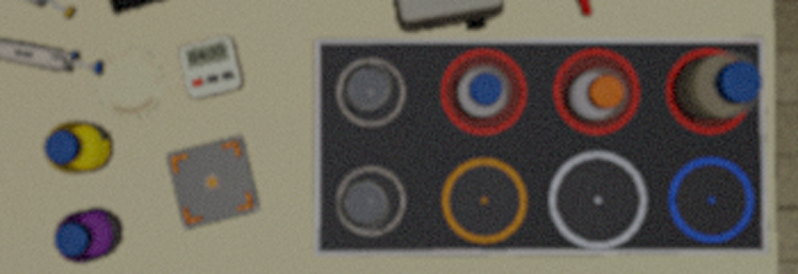

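The crop shows the clear, blue-capped bottle at top-image (342,239) on the first red ring. The look-alikes are yellow at (164,265) and purple at (168,303). The clear bottle on the hotplate is bottle_blue, orange is at (398,239) and large is at (454,235).

Request:
send_rows(series=[[0,0,0,0.045],[0,0,0,0.045],[0,0,0,0.045],[0.4,-0.88,0,0],[0.4,-0.88,0,0],[0.4,-0.88,0,0],[0.4,-0.88,0,0],[0.4,-0.88,0,0],[0.4,-0.88,0,0],[0.4,-0.88,0,0]], fingers=0, squeeze=6)

```text
time: 1.35
tcp_pos: [0.3698, -0.3216, 0.2228]
tcp_rot: [1.0, 0.0, 0.0, 0.0]
ft_force: [0.4, -0.2, -0.2]
gripper_width: 0.0879
finger_force: 0.0
```

Request:
send_rows(series=[[0.4,-0.88,0,0],[0.4,-0.88,0,0],[0.4,-0.88,0,0],[0.4,-0.88,0,0],[0.4,-0.88,0,0],[0.4,-0.88,0,0],[0.4,-0.88,0,0],[0.4,-0.88,0,0],[0.4,-0.88,0,0],[0.4,-0.88,0,0]])

```text
time: 2.35
tcp_pos: [0.5297, 0.0308, 0.2228]
tcp_rot: [1.0, 0.0, 0.0, 0.0]
ft_force: [-0.0, 0.1, 0.1]
gripper_width: 0.0879
finger_force: 0.0
```

Request:
send_rows(series=[[0.4,-0.88,0,0],[0,0,0,0],[0,0,0,0]])

```text
time: 2.65
tcp_pos: [0.545, 0.0649, 0.2224]
tcp_rot: [1.0, 0.001, -0.0, 0.0]
ft_force: [-0.7, -0.7, -0.6]
gripper_width: 0.088
finger_force: 0.0
```

Run:
```python
from h import *
im=read_camera("wrist"); cv2.imwrite("pics/w1.png",im[:,:,::-1])
m=hsv(im,(100,120,50),(130,255,255),(0,0,640,480)); n,l,s,c=cv2.connectedComponentsWithStats(m)
for i in range(1,n):
    if s[i,4]>200: print(s[i],c[i],p2w("wrist",[c[i]],.127))
```

```text
[ 285  201   52   56 2249] [310.30591374 228.65495776] [[0.54965561 0.0654914 ]]
[ 526  270   92   78 1546] [572.02005175 303.65717982] [[ 0.49634379 -0.11361995]]
```

View pics/w1.png

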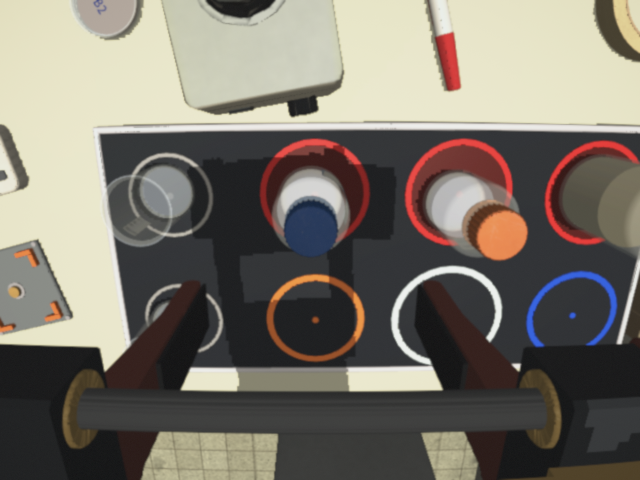

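The picture shows the blue bottle below the gripper (cap at (310,229)), with free room either side for the fingers. The wrist and top measurements agree within 3 mm.

Request:
send_rows(series=[[0.1,0,0.4,0],[0,0,0.6,0],[0,0,0.6,0],[0,0,0.6,0],[0,0,0.6,0],[0,0,0.6,0],[0,0,0.4,0],[0,0,0.2,0],[0,0,0,0],[0,0,0,0]])

```text
time: 3.7
tcp_pos: [0.5495, 0.0638, 0.0633]
tcp_rot: [1.0, -0.0, 0.0, -0.0]
ft_force: [0.2, 0.4, 0.7]
gripper_width: 0.0879
finger_force: 0.0
```

Request:
send_rows(series=[[0,0,0,0],[0,0,0,0],[0,0,0,0],[0,0,0,0],[0,0,0,0],[0,0,0,0],[0,0,0,0],[0,0,0,0]], fingers=1, squeeze=6)

```text
time: 4.5
tcp_pos: [0.5493, 0.0645, 0.0629]
tcp_rot: [1.0, 0.0, 0.0, -0.0]
ft_force: [-1.6, 0.0, 4.8]
gripper_width: 0.0558
finger_force: 6.0
```

Request:
send_rows(series=[[-0.1,0,-0.01,0],[-0.2,0,0,0],[-0.35,0,0,0],[-0.4,0,0,0],[-0.4,0,0,0],[-0.4,0,0,0],[-0.4,0,0,0],[-0.35,0,0,0],[-0.2,0,0,0],[-0.15,0,0,0]])

```text
time: 5.5
tcp_pos: [0.4301, 0.0642, 0.063]
tcp_rot: [1.0, 0.0, -0.0, 0.0]
ft_force: [-0.8, -0.5, -2.3]
gripper_width: 0.0561
finger_force: 6.0
```

Request:
send_rows(series=[[0.03,0.15,0,0],[0,0.3,0,0],[0,0.4,0,0],[0,0.4,0,0],[0,0.4,0,0],[0,0.4,0,0],[0,0.4,0,0],[0,0.4,0,0],[0,0.4,0,0],[0,0.4,0,0]])

```text
time: 6.5
tcp_pos: [0.4327, -0.0834, 0.0629]
tcp_rot: [1.0, 0.0, 0.0, 0.0]
ft_force: [0.7, 0.5, -2.7]
gripper_width: 0.0558
finger_force: 6.0
```

Request:
send_rows(series=[[0,0.4,0,0],[0,0.4,0,0],[0,0.4,0,0],[0,0.4,0,0],[0,0.4,0,0],[0,0.3,0,0],[0,0.25,0,0],[0,0.1,0,0],[0,0.05,0,0],[0,0,0,0]])

```text
time: 7.5
tcp_pos: [0.4324, -0.1896, 0.063]
tcp_rot: [1.0, 0.0, -0.0, -0.0]
ft_force: [0.0, 0.4, -3.3]
gripper_width: 0.0559
finger_force: 6.0
```

Run:
```python
from h import *
s=manip.observe(); print(s["tcp_pos"],s["gripper_width"],s["ft_force"],s["q"])
im=read_camera("top"); cv2.imwrite("pics/t2.png",cv2.resize(im[190:330,240:480,::-1],None,fx=3,fy=3))
```

```text
[ 0.43241062 -0.18962847  0.06299287] 0.05592403357418562 [ 0.0300488   0.40112593 -3.34358895] [-4.38500914e-01  4.72679806e-01  2.05554312e+00  3.64440455e-05
  6.13693509e-01  1.13158282e+00]
```

View pics/t2.png

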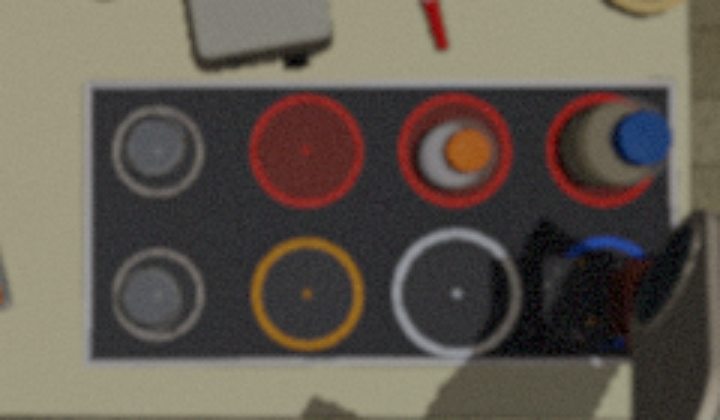

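The picture shows heat_1 empty and the gripper hiding the blue ring. The rest is unchanged.

Request:
send_rows(series=[[0,0,0,0],[0,0,0,0],[0,0,0,0],[0,0,-0.2,0],[0,0,-0.6,0],[0,0,-0.8,0],[0,0,-0.8,0],[0,0,-0.8,0],[0,0,-0.5,0],[0,0,0,0]], fingers=0)

```text
time: 8.55
tcp_pos: [0.4343, -0.1905, 0.2144]
tcp_rot: [1.0, 0.0, 0.003, 0.001]
ft_force: [0.3, -0.6, -0.2]
gripper_width: 0.0879
finger_force: 0.0
```

```bash
cat >> h.py <<'E'
def blobs(cam,lo,hi,z,amin=150):
    im=read_camera(cam); m=hsv(im,lo,hi,(0,0,640,480)); n,l,s,c=cv2.connectedComponentsWithStats(m)
    for i in range(1,n):
        if s[i,4]>amin: print(s[i],np.round(c[i]),np.round(p2w(cam,[c[i]],z),4))
    return im
E
python3 - <<'E'
from h import *
im=blobs("wrist",(100,120,40),(130,255,255),.127)
cv2.imwrite("pics/w2.png",im[:,:,::-1])
E
```

```text
[ 254    0   87   69 4940] [297.  30.] [[ 0.5522 -0.1819]]
[ 254  150  110   93 1909] [308. 187.] [[ 0.4671 -0.1876]]
[ 283  214   53   56 2340] [309. 242.] [[ 0.4331 -0.1881]]
```

View pics/w2.png

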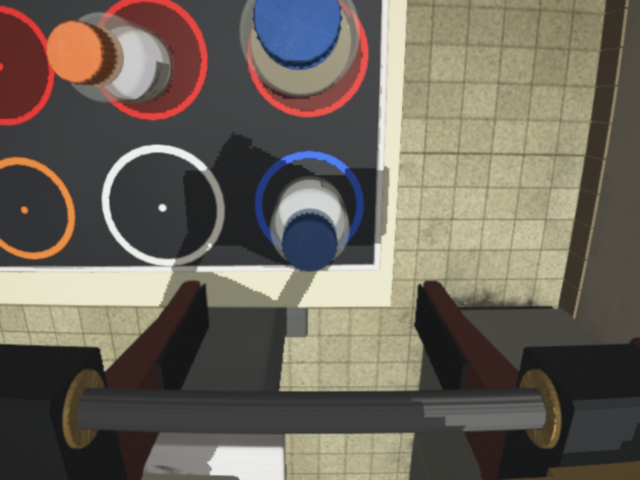

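The picture shows the blue bottle upright in the blue ring at (309,205), with its cap at (309,242). I'll check its centring against the ring dots.

Run:
```python
from h import *
print(p2w("wrist",[(162,208),(24,210),(309,205)],.024), p2w("wrist",[(297,22)],.166), p2w("wrist",[(77,50)],.127))
```

```text
[[ 0.42929059 -0.06307503]
 [ 0.42816412  0.06131197]
 [ 0.43165822 -0.18750715]] [[ 0.54954259 -0.18288768]] [[ 0.54447131 -0.05999849]]
```

Request:
send_rows(series=[[0.58,-0.63,0,0],[0.58,-0.63,0,0],[0.58,-0.63,0,0],[0.58,-0.63,0,0],[0.54,-0.63,0,0],[0,0,0,-0.0455],[0,0,0,-0.0455],[0,0,0,-0.0455],[0,0,0,-0.0455],[0,0,0,-0.0455]])

```text
time: 9.6
tcp_pos: [0.5458, -0.0634, 0.2092]
tcp_rot: [0.936, 0.353, -0.001, -0.001]
ft_force: [0.3, 0.3, 0.3]
gripper_width: 0.0875
finger_force: 0.0
```

Request:
send_rows(series=[[0,0,0,-0.0455],[0,0,0,-0.0455],[0,0,0,-0.0455],[0,0,0,-0.0455],[0,0,0,-0.0455],[0,0,0,-0.045],[0,0,0,0],[0,0,0,0]])

```text
time: 10.4
tcp_pos: [0.5462, -0.0635, 0.21]
tcp_rot: [0.708, 0.706, -0.001, -0.001]
ft_force: [-0.2, -0.0, 0.1]
gripper_width: 0.0881
finger_force: 0.0
```

Run:
```python
from h import *
im=blobs("wrist",(4,130,80),(22,255,255),.127)
```

```text
[ 102    0  118  108 2473] [162.  59.] [[0.4654 0.0422]]
[ 283  200   56   59 2577] [311. 229.] [[ 0.5454 -0.0542]]
```

Request:
send_rows(series=[[0.16,0,0.275,0],[0,0,0.6,0],[0,0,0.6,0],[0,0,0.6,0],[0,0,0.6,0],[0,0,0.5,0],[0,0,0.3,0],[0,0,0.2,0],[0,0,0,0],[0,0,0,0]])

```text
time: 11.45
tcp_pos: [0.5472, -0.0572, 0.0645]
tcp_rot: [0.707, 0.707, 0.0, 0.0]
ft_force: [0.1, 0.5, -0.7]
gripper_width: 0.0878
finger_force: 0.0
```

Request:
send_rows(series=[[0,0,0,0],[0,0,0,0],[0,0,0,0],[0,0,0,0],[0,0,0,0],[0,0,0,0],[0,0,0,0],[0,0,0,0]], fingers=1, squeeze=6)

```text
time: 12.25
tcp_pos: [0.5469, -0.0572, 0.0643]
tcp_rot: [0.707, 0.707, 0.0, 0.0]
ft_force: [-1.4, 0.6, 5.2]
gripper_width: 0.0557
finger_force: 6.0
```

Request:
send_rows(series=[[0,-0.1,-0.006,0],[0,-0.2,0,0],[0,-0.35,0,0],[0,-0.4,0,0],[0,-0.4,0,0],[0,-0.4,0,0],[0,-0.4,0,0],[0,-0.35,0,0],[0,-0.2,0,0],[0,-0.12,0,0]])

```text
time: 13.25
tcp_pos: [0.4292, -0.0573, 0.0643]
tcp_rot: [0.707, 0.707, -0.0, -0.0]
ft_force: [0.8, -0.1, -0.4]
gripper_width: 0.0558
finger_force: 6.0
```

Request:
send_rows(series=[[0.1,0,0,0],[0.2,0,0,0],[0.3,0,0,0],[0.4,0,0,0],[0.4,0,0,0],[0.4,0,0,0],[0.4,0,0,0],[0.35,0,0,0],[0.25,0,0,0],[0.15,0,0,0]])

```text
time: 14.25
tcp_pos: [0.43, 0.0619, 0.0643]
tcp_rot: [0.706, 0.708, 0.0, 0.0]
ft_force: [-0.6, -1.9, 1.2]
gripper_width: 0.0555
finger_force: 6.0
```

Request:
send_rows(series=[[0,0,0,0],[0,0,0,0],[0,0,0,0],[0,0,-0.2,0],[0,0,-0.6,0],[0,0,-0.8,0],[0,0,-0.8,0],[0,0,-0.8,0],[0,0,-0.4,0],[0,0,0,0]], fingers=0)

```text
time: 15.25
tcp_pos: [0.4315, 0.0605, 0.211]
tcp_rot: [0.707, 0.707, 0.002, 0.002]
ft_force: [0.9, -0.4, -0.6]
gripper_width: 0.0881
finger_force: 0.0
```

Run:
```python
from h import *
im=blobs("wrist",(4,130,80),(22,255,255),.127)
cv2.imwrite("pics/w3.png",im[:,:,::-1])
```

```text
[ 253  147  111   95 1968] [308. 184.] [[0.4284 0.0973]]
[ 281  206   55   59 2524] [308. 235.] [[0.4284 0.0664]]
```

View pics/w3.png

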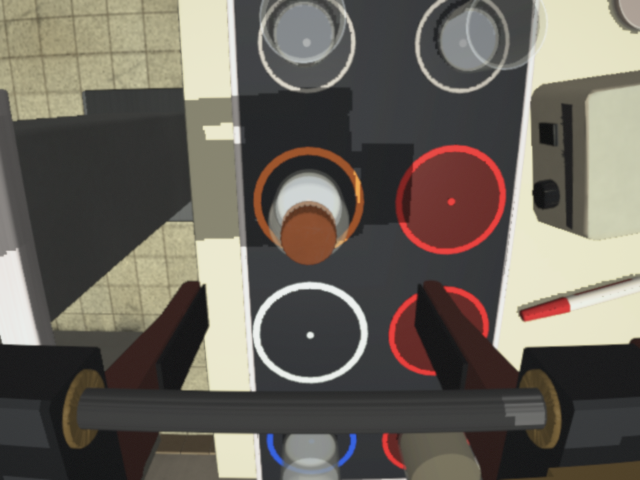

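The picture shows the orange bottle upright in the orange ring (ring centre about (308,200), cap (308,235)). The beakers are at (304,33) and (469,38), and the path to the white ring at (310,335) is free.

Run:
```python
from h import *
print("ringO",p2w("wrist",[(308,200)],.024),"beakers b,a",p2w("wrist",[(304,33),(469,38)],.026),"heat1,white",p2w("wrist",[(451,201),(310,335)],.024))
```

```text
ringO [[0.42790758 0.0644297 ]] beakers b,a [[0.42522904 0.19272856]
 [0.55001888 0.19085924]] heat1,white [[ 0.54725651  0.06370039]
 [ 0.42939309 -0.0621302 ]]
```

Request:
send_rows(series=[[-0.8,0.4,0,0],[-0.8,0.4,0,0],[-0.8,0.4,0,0],[-0.8,0.4,0,0],[-0.8,0.4,0,0],[-0.8,0.4,0,0],[-0.8,0.4,-0.1,0],[-0.53,0.15,0,0],[0,0,0,0],[0,0,0,0]])

```text
time: 16.3
tcp_pos: [0.5469, -0.1842, 0.2106]
tcp_rot: [0.707, 0.707, -0.001, -0.002]
ft_force: [0.4, 0.6, -0.2]
gripper_width: 0.0877
finger_force: 0.0
```

Run:
```python
from h import *
print(manip.observe()["tcp_pos"]); im=blobs("wrist",(100,120,40),(130,255,255),.165)
```

```text
[ 0.54690198 -0.18417259  0.21060179]
[ 123  154  109  107 1964] [189. 196.] [[ 0.4856 -0.1458]]
[ 288  215   76   83 5055] [325. 256.] [[ 0.5534 -0.1774]]
[ 100  218   60   56 2507] [130. 246.] [[ 0.4523 -0.1718]]
```

Request:
send_rows(series=[[0.05,0.12,0,0],[0,0,0.4,0],[0,0,0.5,0],[0,0,0.5,0],[0,0,0.5,0],[0,0,0.4,0],[0,0,0.3,0],[0,0,0.16,0],[0,0,0,0],[0,0,0,0]])

```text
time: 17.35
tcp_pos: [0.5534, -0.1823, 0.1024]
tcp_rot: [0.707, 0.707, 0.0, 0.0]
ft_force: [-0.6, 0.1, 0.3]
gripper_width: 0.0879
finger_force: 0.0
```

Request:
send_rows(series=[[0,0,0,0],[0,0,0,0],[0,0,0,0],[0,0,0,0],[0,0,0,0],[0,0,0,0],[0,0,0,0],[0,0,0,0]], fingers=1, squeeze=8)

```text
time: 18.15
tcp_pos: [0.5534, -0.1826, 0.1025]
tcp_rot: [0.707, 0.707, 0.0, 0.001]
ft_force: [0.5, 0.9, 6.1]
gripper_width: 0.0687
finger_force: 8.0
```

Request:
send_rows(series=[[0.1,0,-0.006,0],[0.2,0,0,0],[0.35,0,0,0],[0.4,0,0,0],[0.4,0,0,0],[0.4,0,0,0],[0.4,0,0,0],[0.35,0,0,0],[0.23,0,0,0],[0.13,0,0,0]])

```text
time: 19.15
tcp_pos: [0.5528, -0.0627, 0.1024]
tcp_rot: [0.706, 0.708, -0.0, 0.0]
ft_force: [-0.7, -4.4, 8.2]
gripper_width: 0.0691
finger_force: 8.0
```

Request:
send_rows(series=[[0,-0.1,0,0],[0,-0.2,0,0],[0,-0.35,0,0],[0,-0.4,0,0],[0,-0.4,0,0],[0,-0.4,0,0],[0,-0.4,0,0],[0,-0.4,0,0],[0,-0.27,0,0],[0,-0.16,0,0]])

```text
time: 20.15
tcp_pos: [0.4283, -0.064, 0.102]
tcp_rot: [0.707, 0.707, -0.0, -0.0]
ft_force: [1.4, -0.7, -0.8]
gripper_width: 0.0689
finger_force: 8.0
```

Request:
send_rows(series=[[0,0,0,0],[0,0,0,0],[0,0,0,0]])

```text
time: 20.45
tcp_pos: [0.4282, -0.0639, 0.1021]
tcp_rot: [0.707, 0.707, -0.001, -0.001]
ft_force: [-4.2, 0.2, 10.2]
gripper_width: 0.0691
finger_force: 8.0
```

Request:
send_rows(series=[[0,0,0,0],[0,0,0,0],[0,0,0,0],[0,0,-0.2,0],[0,0,-0.6,0],[0,0,-0.8,0],[0,0,-0.8,0],[0,0,-0.6,0],[0,0,0,0],[0,0,0,0]], fingers=0)

```text
time: 21.45
tcp_pos: [0.4297, -0.0641, 0.2225]
tcp_rot: [0.707, 0.707, 0.0, 0.001]
ft_force: [0.0, 0.6, -0.4]
gripper_width: 0.0875
finger_force: 0.0
```

Run:
```python
from h import *
print(manip.observe()["tcp_pos"]); im=blobs("wrist",(100,120,40),(130,255,255),.165)
cv2.imwrite("pics/w4.png",im[:,:,::-1])
```

```text
[ 0.42971542 -0.06409817  0.22253283]
[ 265  213   99  146 5955] [310. 267.] [[ 0.4278 -0.0683]]
[291 368  44  24 829] [313. 381.] [[ 0.4294 -0.142 ]]
```

View pics/w4.png

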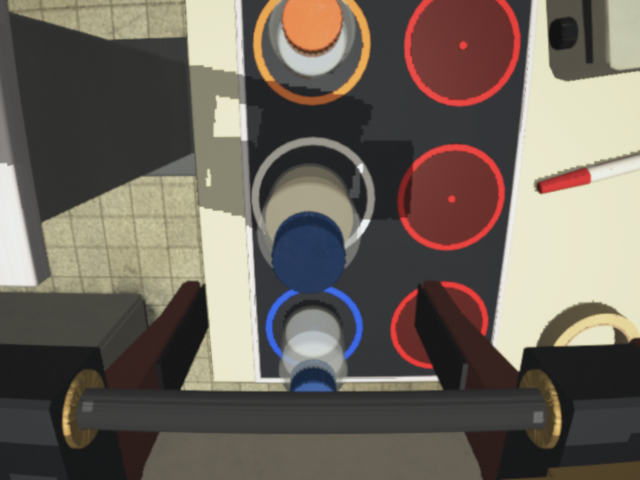

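The picture shows all three bottles upright inside their rings and all three red rings empty. The large cap is at (308,252) and the white ring centre at about (313,198).

Run:
```python
from h import *
print(p2w("wrist",[(308,252)],.165),p2w("wrist",[(313,198),(452,198),(462,45)],.024))
```

```text
[[ 0.42683862 -0.05938351]] [[ 0.42998864 -0.06111031]
 [ 0.54979239 -0.06079632]
 [ 0.54744026  0.06296593]]
```

Request:
send_rows(series=[[0.9,0.45,0,0],[0.9,0.45,0,0],[0.9,0.45,0,0],[0.9,0.45,0,0],[0.9,0.45,0,0],[0.9,0.45,0,0],[0.95,0.38,0,0],[0,0,0,0.0455],[0,0,0,0.0455],[0,0,0,0.0455]])

```text
time: 22.5
tcp_pos: [0.5516, 0.1902, 0.2198]
tcp_rot: [0.843, 0.539, -0.002, -0.001]
ft_force: [-1.0, 0.3, -0.1]
gripper_width: 0.0882
finger_force: 0.0
```

Request:
send_rows(series=[[0,0,0,0.0455],[0,0,0,0.0455],[0,0,0,0.0455],[0,0,0,0.0455],[0,0,0,0.0455],[0,0,0,0.0455],[0,0,0,0.0455],[0,0,0,0.045],[0,0,0,0],[0,0,0,0]])

```text
time: 23.5
tcp_pos: [0.552, 0.1898, 0.2208]
tcp_rot: [1.0, 0.002, -0.001, 0.0]
ft_force: [-0.5, 1.2, 1.0]
gripper_width: 0.088
finger_force: 0.0
```

Run:
```python
from h import *
print(manip.observe()["tcp_pos"]); im=read_camera("wrist"); cv2.imwrite("pics/w5.png",im[:,:,::-1])
```

```text
[0.55203057 0.18979185 0.2207985 ]
```

View pics/w5.png

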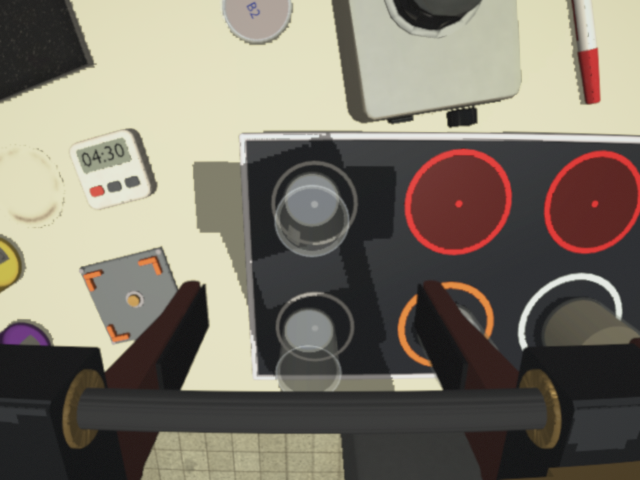

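The picture shows beaker a (base (312,198)) below the gripper and beaker b (base (308,331)). The timer is at (111,168) and the dock at (130,295).

Run:
```python
from h import *
print(p2w("wrist",[(312,200),(308,331),(314,204),(458,204),(595,204)],.026),p2w("wrist",[(312,221)],.094),p2w("wrist",[(111,168)],.017),p2w("wrist",[(134,299)],.011))
```

```text
[[ 0.55245771  0.18995921]
 [ 0.4264524   0.19320856]
 [ 0.54897528  0.18824152]
 [ 0.54967487  0.06438934]
 [ 0.55090141 -0.060559  ]] [[0.55311008 0.19005918]] [[0.57875916 0.36450367]] [[0.45078616 0.36196886]]
```

Request:
send_rows(series=[[0,0,0.4,0],[0,0,0.7,0],[0,0,0.7,0],[0,0,0.7,0],[0,0,0.7,0],[0,0,0.6,0],[0,0,0.2,0],[0,0,0.1,0],[0,0,0,0],[0,0,0,0]])

```text
time: 24.55
tcp_pos: [0.5535, 0.1902, 0.0592]
tcp_rot: [1.0, 0.001, 0.001, -0.0]
ft_force: [0.4, 0.7, 0.7]
gripper_width: 0.0879
finger_force: 0.0
```

Request:
send_rows(series=[[0,0,0,0],[0,0,0,0],[0,0,0,0],[0,0,0,0],[0,0,0,0],[0,0,0,0],[0,0,0,0],[0,0,0,0]], fingers=1, squeeze=4)

```text
time: 25.35
tcp_pos: [0.5528, 0.19, 0.0582]
tcp_rot: [1.0, 0.0, 0.0, -0.0]
ft_force: [0.2, -0.9, 1.9]
gripper_width: 0.0517
finger_force: 4.0
```

Request:
send_rows(series=[[0,0.1,0,0],[0,0.3,0,0],[0,0.4,0,0],[0,0.4,0,0],[0,0.4,0,0],[0,0.4,0,0],[-0.02,0.4,0,0],[-0.02,0.4,0,0],[0,0.4,0,0],[0,0.4,0,0]])

```text
time: 26.35
tcp_pos: [0.5511, 0.0446, 0.0582]
tcp_rot: [1.0, 0.0, 0.0, -0.0]
ft_force: [0.4, 1.0, 2.0]
gripper_width: 0.052
finger_force: 4.0
```

Request:
send_rows(series=[[0,0.4,0,0],[0,0.4,0,0],[0,0.4,0,0],[0,0.4,0,0],[0,0.4,0,0],[0,0.3,0,0],[0,0.25,0,0],[0,0.13,0,0],[0,0.05,0,0],[0,0,0,0]])

```text
time: 27.35
tcp_pos: [0.5513, -0.0634, 0.0582]
tcp_rot: [1.0, 0.0, 0.0, 0.0]
ft_force: [-0.2, -0.7, 3.1]
gripper_width: 0.0522
finger_force: 4.0
```

Request:
send_rows(series=[[0,0,0,0],[0,0,0,0],[0,0,0,0],[0,0,-0.2,0],[0,0,-0.6,0],[0,0,-0.8,0],[0,0,-0.8,0],[0,0,-0.8,0],[0,0,-0.6,0],[0,0,0,0]], fingers=0)

```text
time: 28.35
tcp_pos: [0.5534, -0.0634, 0.2142]
tcp_rot: [1.0, 0.0, 0.003, 0.0]
ft_force: [-0.5, -0.0, -0.2]
gripper_width: 0.0877
finger_force: 0.0
```

Request:
send_rows(series=[[-0.4,-0.8,0,0],[-0.4,-0.8,0,0],[-0.4,-0.8,0,0],[-0.4,-0.8,0,0],[-0.4,-0.8,0,0],[-0.4,-0.8,0,0],[-0.4,-0.8,0,0],[-0.32,-0.79,0,0],[0,0,0,0],[0,0,0,0]])

```text
time: 29.35
tcp_pos: [0.4256, 0.1926, 0.2096]
tcp_rot: [1.0, 0.001, -0.0, 0.0]
ft_force: [0.8, -0.1, -0.2]
gripper_width: 0.0878
finger_force: 0.0
```

Request:
send_rows(series=[[0,0,0.4,0],[0,0,0.7,0],[0,0,0.7,0],[0,0,0.7,0],[0,0,0.7,0],[0,0,0.4,0],[0,0,0.1,0],[0,0,0.05,0],[0,0,0,0],[0,0,0,0]])

```text
time: 30.35
tcp_pos: [0.427, 0.1923, 0.061]
tcp_rot: [1.0, 0.0, 0.001, -0.0]
ft_force: [0.1, 0.2, 0.1]
gripper_width: 0.0881
finger_force: 0.0
```

Request:
send_rows(series=[[0,0,0,0],[0,0,0,0],[0,0,0,0],[0,0,0,0],[0,0,0,0],[0,0,0,0],[0,0,0,0],[0,0,0,0]], fingers=1, squeeze=4)

```text
time: 31.15
tcp_pos: [0.4264, 0.1924, 0.0602]
tcp_rot: [1.0, 0.0, 0.0, -0.0]
ft_force: [0.8, -0.1, 2.3]
gripper_width: 0.0514
finger_force: 4.0
```

Request:
send_rows(series=[[0.1,0,0,0],[0.25,0,0,0],[0.35,0,0,0],[0.4,0,0,0],[0.4,0,0,0],[0.4,0,0,0],[0.4,0,0,0],[0.4,0,0,0],[0.25,0,0,0],[0.14,0,0,0]])

```text
time: 32.15
tcp_pos: [0.5509, 0.1923, 0.0599]
tcp_rot: [1.0, 0.0, 0.0, -0.0]
ft_force: [-0.3, 0.4, 0.8]
gripper_width: 0.0512
finger_force: 4.0
```

Request:
send_rows(series=[[0,0.1,0,0],[0,0.3,0,0],[0,0.4,0,0],[0,0.4,0,0],[0,0.4,0,0],[0,0.4,0,0],[0,0.4,0,0],[0,0.4,0,0],[0,0.3,0,0],[0,0.16,0,0]])

```text
time: 33.15
tcp_pos: [0.55, 0.0606, 0.0602]
tcp_rot: [1.0, -0.0, -0.0, 0.0]
ft_force: [-0.9, 0.2, -0.6]
gripper_width: 0.0515
finger_force: 4.0
```

Request:
send_rows(series=[[0,0,0,0],[0,0,0,0]])

```text
time: 33.35
tcp_pos: [0.55, 0.0621, 0.0601]
tcp_rot: [1.0, 0.0, -0.0, -0.0]
ft_force: [-0.1, 0.4, 0.2]
gripper_width: 0.0514
finger_force: 4.0
```

Request:
send_rows(series=[[0,0,0,0],[0,0,0,0],[0,0,0,0],[0,0,-0.2,0],[0,0,-0.6,0],[0,0,-0.8,0],[0,0,-0.8,0],[0,0,-0.8,0],[0,0,-0.6,0],[0,0,0,0]], fingers=0)

```text
time: 34.35
tcp_pos: [0.5522, 0.0623, 0.2163]
tcp_rot: [1.0, 0.0, 0.004, -0.0]
ft_force: [1.0, -0.4, -0.7]
gripper_width: 0.0877
finger_force: 0.0
```

Request:
send_rows(series=[[-0.1,-0.9,0,0],[-0.1,-0.9,0,0],[-0.1,-0.9,0,0],[-0.1,-0.9,0,0],[-0.1,-0.9,0,0],[-0.1,-0.9,0,0],[0,-0.9,0,0],[0,-0.9,0,0],[0,-0.3,0,0],[0,0,0,0]])

```text
time: 35.35
tcp_pos: [0.5251, 0.363, 0.2112]
tcp_rot: [1.0, 0.001, -0.001, 0.0]
ft_force: [0.4, -0.6, 0.8]
gripper_width: 0.0876
finger_force: 0.0
```

Run:
```python
from h import *
print(manip.observe()["tcp_pos"],manip.observe()["q"])
im=read_camera("wrist")
def rep(cam,n,z):
    for d in spotter.cut_out(cam,n)[:2]:
        m=d["mask"]; k=np.argwhere(m)[:,::-1].astype(np.float32); w=p2w(cam,k,z).astype(np.float32)*1000
        q=cv2.minAreaRect(w); print(cam,n,round(d["p"],2),np.round(d["rect"]),[np.round(x,1) for x in q])
rep("wrist","timer",.017);rep("wrist","dock",.006)
t=read_camera("top"); rep("top","timer",.017);rep("top","dock",.006)
o=np.zeros((480,800,3),np.uint8); o[:,:480]=cv2.resize(im,(480,360)).repeat(1,0)[:0].size or 0
a=cv2.resize(im[:,:,::-1],(640,480))[:300]; b=cv2.resize(t[200:320,200:480,::-1],(640,274))
cv2.imwrite("pics/w6.png",np.vstack([a,b]))
```

```text
[0.52505905 0.36297955 0.21115263] [ 5.86257715e-01  4.55559768e-01  1.60699698e+00 -7.14386891e-05
  1.08029766e+00  2.15410093e+00]
wrist timer 0.82 [306. 140.  83.  86.] [array([576.1, 365. ]), array([61. , 61.5]), np.float64(13.6)]
wrist dock 0.87 [311. 278. 116. 105.] [array([449.5, 361.6]), array([89.5, 88.7]), np.float64(14.6)]
top timer 0.82 [220. 231.  30.  30.] [array([585.5, 371.3]), array([51.5, 72.1]), np.float64(47.6)]
top dock 0.79 [236. 277.  15.  32.] [array([457.1, 327.3]), array([78.5, 19.7]), np.float64(22.5)]
top dock 0.47 [397. 291.  39.  32.] [array([424.4, -79.7]), array([76.1, 89.4]), np.float64(0.3)]
```

View pics/w6.png

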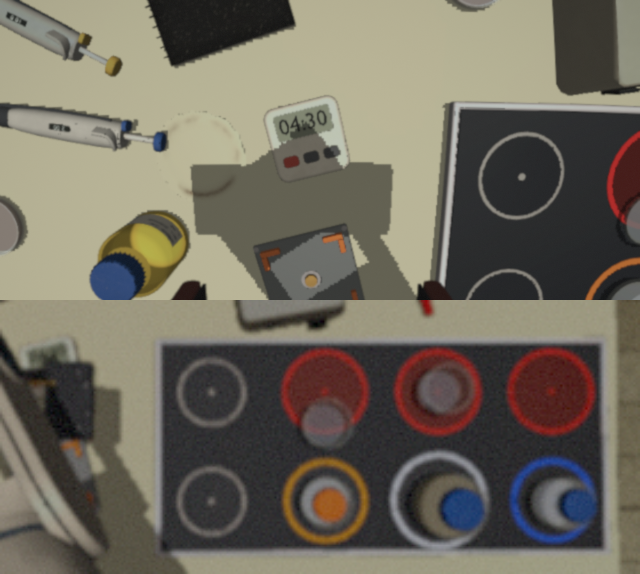

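The composite shows bottles and beaker a in their rings. Beaker b slipped out of the grip and stands upright but short, at crop (325,425) rather than ring centre (325,392). I'm going back to fix it before touching the timer.

Request:
send_rows(series=[[-0.1,0.9,0,0],[-0.1,0.9,0,0],[-0.1,0.9,0,0],[0,0.9,0,0],[0,0.9,0,0],[0,0.9,0,0],[0,0.9,0,0],[0,0.9,0,0],[0,0.3,0,0],[0,0,0,0]])

```text
time: 36.65
tcp_pos: [0.5139, 0.0603, 0.2124]
tcp_rot: [1.0, -0.001, 0.0, -0.0]
ft_force: [-0.3, -0.5, -0.8]
gripper_width: 0.0879
finger_force: 0.0
```

Run:
```python
from h import *
print(manip.observe()["tcp_pos"])
im=read_camera("wrist"); cv2.imwrite("pics/w7.png",im[:,:,::-1])
def rep(n,z):
    for d in spotter.cut_out("wrist",n)[:3]: print(n,round(d["p"],2),np.round(d["rect"],1))
rep("beaker_a",.026)
c=im[100:340,150:550]; cv2.imwrite("pics/w7.png",cv2.resize(c[:,:,::-1],None,fx=2,fy=2))
```

```text
[0.51391559 0.0603453  0.21239835]
beaker_a 0.98 [308.6 220.   75.2  87.3]
beaker_a 0.65 [485.1 169.4  97.9  77.4]
```

View pics/w7.png

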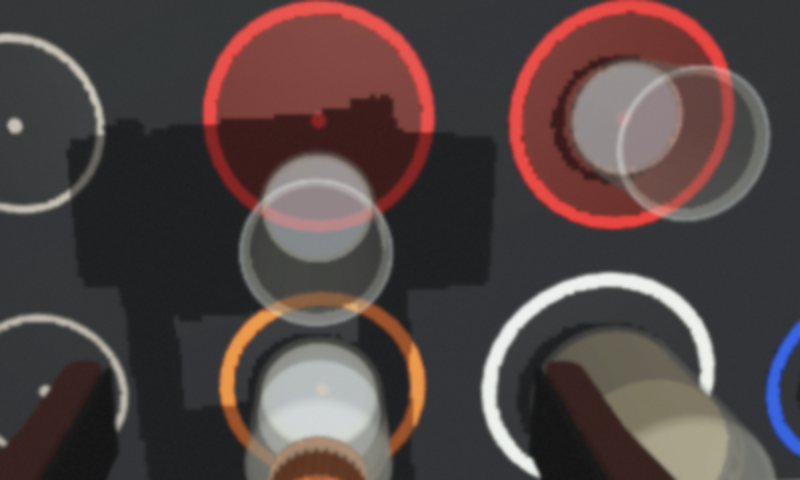

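The crop shows beaker b upright with its base at full-image (309.5,203.5) and the heat_1 dot at (309,160). Beaker a is centred on its dot.

Run:
```python
from h import *
print(p2w("wrist",[(309.5,203.5)],.026),p2w("wrist",[(308.5,226)],.094),p2w("wrist",[(309,160),(460,159)],.024))
```

```text
[[0.51381988 0.06467446]] [[0.51423987 0.06500226]] [[ 0.5495882   0.06502009]
 [ 0.55092933 -0.05858598]]
```

Request:
send_rows(series=[[0,-0.05,0.4,0],[0,0,0.7,0],[0,0,0.7,0],[0,0,0.7,0],[0,0,0.7,0],[0,0,0.4,0],[0,0,0.15,0],[0,0,0.05,0],[0,0,0,0],[0,0,0,0]])

```text
time: 37.75
tcp_pos: [0.5147, 0.0643, 0.0611]
tcp_rot: [1.0, 0.001, 0.001, -0.0]
ft_force: [-0.3, 0.2, -0.1]
gripper_width: 0.0879
finger_force: 0.0
```

Request:
send_rows(series=[[0,0,0,0],[0,0,0,0],[0,0,0,0],[0,0,0,0],[0,0,0,0],[0,0,0,0],[0,0,0,0],[0,0,0,0]], fingers=1, squeeze=6)

```text
time: 38.55
tcp_pos: [0.514, 0.0639, 0.0602]
tcp_rot: [1.0, 0.0, 0.0, 0.0]
ft_force: [-0.3, -0.2, 1.5]
gripper_width: 0.051
finger_force: 6.0
```

Request:
send_rows(series=[[0.05,0,0,0],[0.1,0,0,0],[0.15,0,0,0],[0.15,0,0,0],[0.15,0,0,0],[0.15,0,0,0],[0.1,0,0,0],[0.08,0,0,0],[0,0,0,0],[0,0,0,0]])

```text
time: 39.55
tcp_pos: [0.5511, 0.064, 0.06]
tcp_rot: [1.0, 0.0, -0.0, -0.0]
ft_force: [-0.2, 0.9, 1.1]
gripper_width: 0.0511
finger_force: 6.0
```

Run:
```python
from h import *
read_camera("wrist")
for d in spotter.cut_out("wrist","beaker_a")[:3]: print(round(d["p"],2),np.round(d["rect"],1),p2w("wrist",[d["rect"][:2]],.06))
```

```text
0.87 [310.6 334.6 151.9 113.9] [[0.53749173 0.06498947]]
0.78 [579.2 306.6 121.6 154.5] [[ 0.54961424 -0.05078518]]
```

Request:
send_rows(series=[[0,0,0,0],[0,0,0,0],[0,0,0,0],[0,0,-0.2,0],[0,0,-0.6,0],[0,0,-0.8,0],[0,0,-0.8,0],[0,0,-0.8,0],[0,0,-0.6,0],[0,0,0,0]], fingers=0)

```text
time: 40.65
tcp_pos: [0.5534, 0.0642, 0.2163]
tcp_rot: [1.0, 0.0, 0.004, -0.0]
ft_force: [0.5, -0.4, 0.1]
gripper_width: 0.0879
finger_force: 0.0
```

Request:
send_rows(series=[[0,-0.8,0,0],[0,-0.9,0,0],[0,-0.9,0,0],[0,-0.9,0,0],[0,-0.9,0,0],[0,-0.9,0,0],[0,-0.9,0,0],[0,-0.9,0,0],[0,-0.4,0,0],[0,0,0,0]])

```text
time: 41.65
tcp_pos: [0.5503, 0.3653, 0.2111]
tcp_rot: [1.0, 0.002, -0.0, 0.0]
ft_force: [-0.1, 0.0, 0.4]
gripper_width: 0.0879
finger_force: 0.0
```

Run:
```python
from h import *
print(manip.observe()["tcp_pos"])
im=read_camera("wrist")
def rep(cam,n,z):
    for d in spotter.cut_out(cam,n)[:1]:
        k=np.argwhere(d["mask"])[:,::-1].astype(np.float32); w=p2w(cam,k,z).astype(np.float32)*1000
        q=cv2.minAreaRect(w); print(cam,n,round(d["p"],2),np.round(d["rect"]),[np.round(x,1) for x in q])
rep("wrist","timer",.017);rep("wrist","dock",.006)
t=read_camera("top")
cv2.imwrite("pics/w8.png",np.vstack([im[:300,:,::-1],cv2.resize(t[200:320,200:480,::-1],(640,274))]))
```

```text
[0.55028468 0.36534941 0.21113179]
wrist timer 0.83 [311. 170.  79.  83.] [array([577.2, 364.6]), array([63. , 62.3]), np.float64(13.8)]
wrist dock 0.74 [315. 303. 114. 100.] [array([449.7, 361.2]), array([89. , 88.9]), np.float64(14.0)]
```

View pics/w8.png

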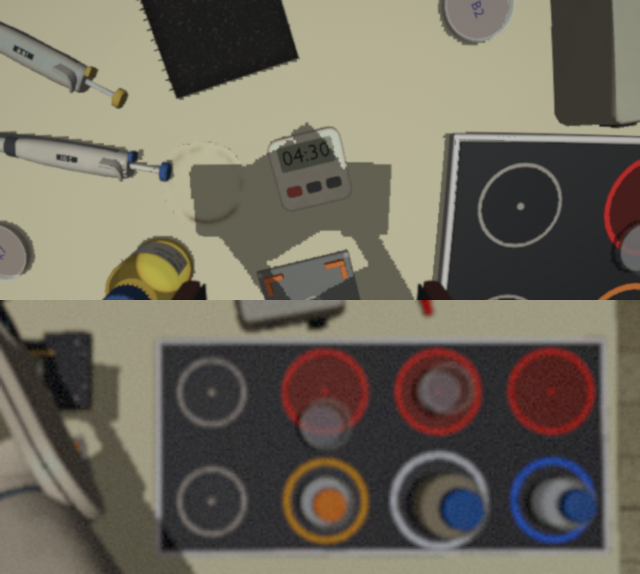

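The composite shows beaker b still at crop (325,425), about 37 mm short of the ring, although the grip read 51 mm. I'll track it numerically with the scene camera, step by step.

```bash
cat >> h.py <<'E'
def bk(cams=("scene","top")):
    for c in cams:
        im=read_camera(c)
        for d in spotter.cut_out(c,"beaker_a"):
            if d["p"]<.3: continue
            w=p2w(c,[d["rect"][:2]],.06 if c!="top" else .04)[0]
            if .35<w[0]<.65 and -.27<w[1]<.27: print(c,round(d["p"],2),np.round(d["rect"],1),np.round(w,3))
    return im
E
python3 - <<'E'
from h import *
bk()
E
```

```text
scene 0.84 [370.4 193.8  20.9  31.3] [ 0.545 -0.063]
top 0.81 [341.1 252.8  20.5  20.3] [0.518 0.064]
```

Request:
send_rows(series=[[-0.1,0.9,0,0],[-0.1,0.9,0,0],[-0.1,0.9,0,0],[-0.1,0.9,0,0],[-0.1,0.9,0,0],[-0.1,0.9,0,0],[-0.1,0.9,0,0],[-0.1,0.9,0,0],[-0.1,0.35,0,0],[0,0,0,0]])

```text
time: 43.05
tcp_pos: [0.5147, 0.0604, 0.2124]
tcp_rot: [1.0, -0.001, -0.0, -0.0]
ft_force: [-0.0, -0.4, -0.2]
gripper_width: 0.0878
finger_force: 0.0
```

Run:
```python
from h import *
print(manip.observe()["tcp_pos"]); bk(("scene","wrist"))
```

```text
[0.51472883 0.06040487 0.21235335]
scene 0.96 [369.7 194.   19.2  34.6] [ 0.546 -0.061]
scene 0.65 [360.2 224.7  17.9  30.7] [0.504 0.061]
wrist 0.85 [488.3 171.  102.6  81.6] [ 0.549 -0.068]
wrist 0.68 [308.2 224.   81.3  88.8] [0.507 0.066]
wrist 0.66 [358.6 221.1 558.7 272.1] [0.51  0.028]
```

Request:
send_rows(series=[[0,-0.05,0.4,0],[0,0,0.7,0],[0,0,0.7,0],[0,0,0.7,0],[0,0,0.7,0],[0,0,0.4,0],[0,0,0.15,0],[0,0,0.05,0],[0,0,0,0],[0,0,0,0]])

```text
time: 44.25
tcp_pos: [0.5159, 0.0643, 0.061]
tcp_rot: [1.0, 0.001, 0.001, -0.0]
ft_force: [-0.6, 0.1, 0.7]
gripper_width: 0.088
finger_force: 0.0
```

Request:
send_rows(series=[[0,0,0,0],[0,0,0,0],[0,0,0,0],[0,0,0,0],[0,0,0,0],[0,0,0,0],[0,0,0,0],[0,0,0,0]], fingers=1, squeeze=10)

```text
time: 45.05
tcp_pos: [0.5152, 0.064, 0.0602]
tcp_rot: [1.0, 0.0, 0.0, 0.0]
ft_force: [0.2, 0.5, 1.7]
gripper_width: 0.0514
finger_force: 10.0
```

Run:
```python
from h import *
bk(("scene","wrist"))
```

```text
scene 0.75 [360.2 226.4  20.4  26.8] [0.5   0.067]
scene 0.74 [406.7 220.3  36.2  26.5] [ 0.411 -0.025]
wrist 0.94 [584.4 232.6 111.2 160.9] [ 0.547 -0.046]
wrist 0.73 [311.4 312.1 150.5 158.9] [0.512 0.065]
```

Request:
send_rows(series=[[0.1,0,0,0],[0.15,0,0,0],[0.15,0,0,0],[0.1,0,0,0],[0,0,0,0],[0,0,0,0]])

```text
time: 45.85
tcp_pos: [0.536, 0.0639, 0.0607]
tcp_rot: [1.0, 0.0, 0.001, -0.0]
ft_force: [-0.7, -0.2, 6.5]
gripper_width: 0.051
finger_force: 10.0
```

Run:
```python
from h import *
bk(("scene","wrist"))
im=read_camera("wrist"); cv2.imwrite("pics/w9.png",im[:,:,::-1])
```

```text
scene 0.79 [369.  197.1  20.8  22.5] [ 0.541 -0.048]
scene 0.72 [356.1 223.1  16.6  31.5] [0.516 0.062]
scene 0.55 [370.4 235.6 169.5 145.1] [0.461 0.08 ]
wrist 0.98 [582.2 278.5 115.5 162.7] [ 0.547 -0.05 ]
wrist 0.9 [312.2 331.  152.5 123. ] [0.524 0.064]
```

View pics/w9.png

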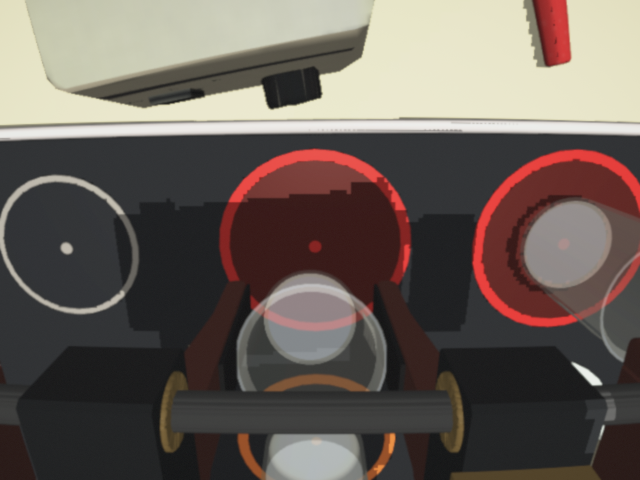

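The picture shows the fingers straddling beaker b (base (310,317), rim (312,355)), with the heat_1 dot at (315,246).

Run:
```python
from h import *
print(p2w("wrist",[(310,317),(563,244)],.026),p2w("wrist",[(312,357)],.094),p2w("wrist",[(315,246)],.024), manip.observe()["ft_force"], manip.observe()["tcp_pos"])
```

```text
[[ 0.5122032   0.06532176]
 [ 0.55136989 -0.06008946]] [[0.53338321 0.06437361]] [[0.54978187 0.0628665 ]] [-0.76527177  0.80596748  6.33444166] [0.53591036 0.06393494 0.06071774]
```

Beaker b leans about the pad axis when slid across the pads: the base stayed at x=0.512 while the rim moved to 0.533. I'll bring it back upright, release it, and grip again with the closing line along the slide direction.

Request:
send_rows(series=[[-0.1,0,0,0],[-0.15,0,0,0],[-0.15,0,0,0],[-0.14,0,0,0],[0,0,0,0],[0,0,0,0]])

```text
time: 46.7
tcp_pos: [0.5132, 0.0639, 0.0601]
tcp_rot: [1.0, 0.0, -0.0, 0.0]
ft_force: [0.1, -0.0, -0.4]
gripper_width: 0.0513
finger_force: 10.0
```

Request:
send_rows(series=[[0,0,0,0],[0,0,0,0],[0,0,0,0],[0,0,-0.2,0],[0,0,-0.6,0],[0,0,-0.8,0],[0,0,-0.8,0],[0,0,-0.8,0],[0,0,-0.6,0],[0,0,0,-0.045]], fingers=0)

```text
time: 47.7
tcp_pos: [0.5158, 0.0642, 0.2164]
tcp_rot: [0.997, 0.072, 0.004, -0.0]
ft_force: [0.7, -0.1, -0.6]
gripper_width: 0.0878
finger_force: 0.0
```

Request:
send_rows(series=[[0,0,0,-0.0455],[0,0,0,-0.0455],[0,0,0,-0.0455],[0,0,0,-0.0455],[0,0,0,-0.0455],[0,0,0,-0.0455],[0,0,0,-0.0455],[0,0,0,-0.0455],[0,0,0,-0.0455],[0,0,0,-0.0455]])

```text
time: 48.7
tcp_pos: [0.5135, 0.0639, 0.2127]
tcp_rot: [0.705, 0.709, 0.0, 0.0]
ft_force: [0.1, 0.3, 0.7]
gripper_width: 0.0875
finger_force: 0.0
```

Request:
send_rows(series=[[0,0,0,0],[0,0,0,0]])

```text
time: 48.9
tcp_pos: [0.5136, 0.0639, 0.2125]
tcp_rot: [0.708, 0.706, 0.0, 0.0]
ft_force: [-0.9, 0.3, -0.6]
gripper_width: 0.0878
finger_force: 0.0
```

Run:
```python
from h import *
print(manip.observe()["tcp_pos"]); bk(("scene","wrist"))
```

```text
[0.51358122 0.06392346 0.21253156]
scene 0.69 [365.5 227.8  19.4  30.6] [0.486 0.063]
scene 0.6 [367.7 195.   20.4  29.4] [ 0.549 -0.054]
wrist 0.88 [283.8 218.9  77.4  86.5] [0.492 0.061]
wrist 0.79 [362.5 354.9  67.7  74.1] [ 0.556 -0.058]
```

Beaker b now stands at about (0.494, 0.062), too close to the orange bottle for fingers closing along x. I'll slide it sideways (+y) along the closing line first, then +x, then -y.

Request:
send_rows(series=[[0,-0.49,0,0.0455],[0,0,0,0.0455],[0,0,0,0.0455],[0,0,0,0.0455],[0,0,0,0.0455],[0,0,0,0.0455],[0,0,0,0.0455],[0,0,0,0.0455],[0,0,0,0.0455],[0,0,0,0.0455]])

```text
time: 50.1
tcp_pos: [0.4939, 0.0639, 0.2122]
tcp_rot: [0.998, 0.067, -0.0, -0.0]
ft_force: [-0.0, 0.6, 0.1]
gripper_width: 0.0876
finger_force: 0.0
```

Request:
send_rows(series=[[0,0,0,0.045],[0,0,0,0],[0,0,0,0]])

```text
time: 50.4
tcp_pos: [0.494, 0.0639, 0.2122]
tcp_rot: [1.0, 0.002, -0.0, -0.0]
ft_force: [0.5, -0.1, 0.1]
gripper_width: 0.0879
finger_force: 0.0
```

Run:
```python
from h import *
print(manip.observe()["tcp_pos"],manip.observe()["tcp_rot"]); im=bk(("scene","wrist"))
cv2.imwrite("pics/w10.png",im[:,:,::-1])
```

```text
[0.49396926 0.06393365 0.21217639] [ 9.99998151e-01  1.92304239e-03 -2.93153370e-06 -1.25999463e-05]
scene 0.79 [365.6 227.   21.8  30.6] [0.488 0.06 ]
scene 0.66 [370.4 194.2  21.5  30.4] [ 0.544 -0.061]
wrist 0.95 [310.6 218.4  83.2  88.5] [0.49  0.065]
wrist 0.93 [495.6 142.6 106.9  79.2] [ 0.548 -0.07 ]
```

View pics/w10.png

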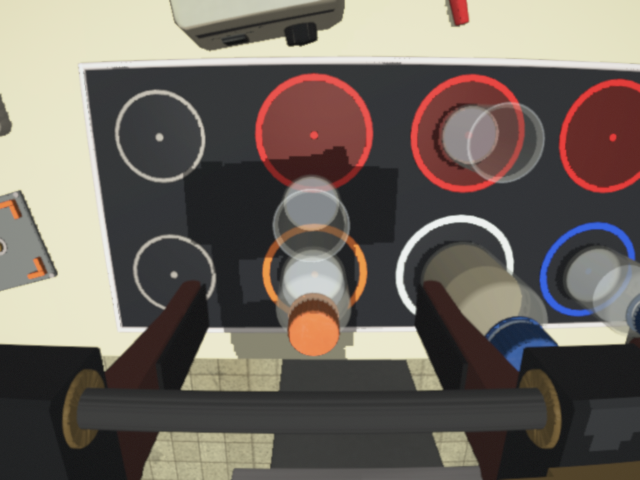

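The picture shows beaker b upright below the gripper (base (311,200), rim (311,224)), with the other items in place. That was my last viewing, so I'll check numerically from here.

Request:
send_rows(series=[[0,0,0.4,0],[0,0,0.7,0],[0,0,0.7,0],[0,0,0.7,0],[0,0,0.7,0],[0,0,0.4,0],[0,0,0.15,0],[0,0,0.05,0],[0,0,0,0],[0,0,0,0]])

```text
time: 51.6
tcp_pos: [0.4947, 0.064, 0.061]
tcp_rot: [1.0, 0.0, 0.001, -0.0]
ft_force: [0.1, 0.6, -0.2]
gripper_width: 0.088
finger_force: 0.0
```

Request:
send_rows(series=[[0,0,0,0],[0,0,0,0],[0,0,0,0],[0,0,0,0],[0,0,0,0],[0,0,0,0],[0,0,0,0],[0,0,0,0]], fingers=1, squeeze=4)

```text
time: 52.4
tcp_pos: [0.494, 0.0639, 0.0602]
tcp_rot: [1.0, 0.0, 0.0, -0.0]
ft_force: [-0.5, 0.2, 1.3]
gripper_width: 0.0515
finger_force: 4.0
```

Request:
send_rows(series=[[0,-0.1,0,0],[0,-0.3,0,0],[0,-0.4,0,0],[0,-0.4,0,0],[0,-0.4,0,0],[0,-0.4,0,0],[0,-0.4,0,0],[0,-0.35,0,0],[0,-0.25,0,0],[0,-0.15,0,0]])

```text
time: 53.4
tcp_pos: [0.4938, 0.191, 0.0602]
tcp_rot: [1.0, 0.001, 0.0, -0.0]
ft_force: [0.6, -1.3, 3.4]
gripper_width: 0.0513
finger_force: 4.0
```

Request:
send_rows(series=[[0,0,0,0],[0,0,0,0],[0,0,0,0],[0,0,-0.2,0],[0,0,-0.6,0],[0,0,-0.8,0],[0,0,-0.8,0],[0,0,-0.8,0],[0,0,-0.6,0],[0,0,0,0]], fingers=0)

```text
time: 54.4
tcp_pos: [0.496, 0.1903, 0.2161]
tcp_rot: [1.0, 0.0, 0.003, -0.001]
ft_force: [-0.0, -0.3, 0.9]
gripper_width: 0.0878
finger_force: 0.0
```

Request:
send_rows(series=[[0,0,0,-0.0455],[0,0,0,-0.0455],[0,0,0,-0.0455],[0,0,0,-0.0455],[0,0,0,-0.0455],[0,0,0,-0.0455],[0,0,0,-0.0455],[0,0,0,-0.0455],[0,0,0,-0.0455],[0,0,0,-0.0455]])

```text
time: 55.4
tcp_pos: [0.4932, 0.1894, 0.2112]
tcp_rot: [0.753, 0.658, -0.001, -0.0]
ft_force: [0.3, -0.4, -0.4]
gripper_width: 0.0879
finger_force: 0.0
```

Request:
send_rows(series=[[0,0,0,-0.045],[0,0,0,0],[0,0,0,0]])

```text
time: 55.7
tcp_pos: [0.4935, 0.1896, 0.2116]
tcp_rot: [0.708, 0.706, -0.0, -0.0]
ft_force: [-0.3, 0.4, 0.7]
gripper_width: 0.0881
finger_force: 0.0
```

Run:
```python
from h import *
print(manip.observe()["tcp_pos"],manip.observe()["tcp_rot"]); im=bk(("scene","wrist","top"))
```

```text
[0.49351788 0.1896347  0.21161891] [ 7.08318715e-01  7.05892603e-01 -4.29151937e-04 -2.13649465e-04]
scene 0.55 [337.7 255.4  18.6  31. ] [0.493 0.186]
wrist 0.65 [373.3 456.9  56.4  42.6] [ 0.551 -0.045]
wrist 0.57 [311.9 217.1  82.   82.9] [0.494 0.188]
top 0.83 [395.9 238.6  28.2  24. ] [ 0.554 -0.073]
top 0.63 [393.1 287.2  39.2  43.3] [ 0.433 -0.066]
```

Good, the beaker moved with the hand. Now I'll grip with the closing line along x and slide +x to 0.551.

Request:
send_rows(series=[[0,0,0.4,0],[0,0,0.7,0],[0,0,0.7,0],[0,0,0.7,0],[0,0,0.7,0],[0,0,0.4,0],[0,0,0.15,0],[0,0,0.05,0],[0,0,0,0],[0,0,0,0]])

```text
time: 57.0
tcp_pos: [0.4946, 0.1902, 0.0611]
tcp_rot: [0.707, 0.707, 0.001, 0.0]
ft_force: [-0.0, 0.3, 0.2]
gripper_width: 0.0877
finger_force: 0.0
```

Request:
send_rows(series=[[0,0,0,0],[0,0,0,0],[0,0,0,0],[0,0,0,0],[0,0,0,0],[0,0,0,0],[0,0,0,0],[0,0,0,0]], fingers=1, squeeze=4)

```text
time: 57.8
tcp_pos: [0.4939, 0.1899, 0.0602]
tcp_rot: [0.707, 0.707, -0.0, -0.0]
ft_force: [-0.4, 0.2, 1.8]
gripper_width: 0.0508
finger_force: 4.0
```

Request:
send_rows(series=[[0,0.1,0,0],[0,0.15,0,0],[0,0.2,0,0],[0,0.2,0,0],[0,0.2,0,0],[0,0.2,0,0],[0,0.15,0,0],[0,0.15,0,0],[0,0.08,0,0],[0,0,0,0]])

```text
time: 58.8
tcp_pos: [0.5518, 0.19, 0.0602]
tcp_rot: [0.707, 0.707, 0.0, 0.0]
ft_force: [0.8, 0.3, 2.5]
gripper_width: 0.0508
finger_force: 4.0
```

Request:
send_rows(series=[[0,0,0,0],[0,0,0,0],[0,0,0,0],[0,0,-0.2,0],[0,0,-0.6,0],[0,0,-0.8,0],[0,0,-0.8,0],[0,0,-0.8,0],[0,0,-0.6,0],[0,0,0,0]], fingers=0)

```text
time: 59.8
tcp_pos: [0.5531, 0.1907, 0.2165]
tcp_rot: [0.707, 0.707, 0.003, 0.002]
ft_force: [-0.2, 0.7, 0.5]
gripper_width: 0.0876
finger_force: 0.0
```

Request:
send_rows(series=[[0,0,0,0.0455],[0,0,0,0.0455],[0,0,0,0.0455],[0,0,0,0.0455],[0,0,0,0.0455],[0,0,0,0.0455],[0,0,0,0.0455],[0,0,0,0.0455],[0,0,0,0.0455],[0,0,0,0.0455]])

```text
time: 60.8
tcp_pos: [0.5504, 0.1898, 0.2112]
tcp_rot: [0.998, 0.068, -0.001, 0.0]
ft_force: [-0.1, -0.4, -0.5]
gripper_width: 0.088
finger_force: 0.0
```

Request:
send_rows(series=[[0,0,0,0.045],[0,0,0,0],[0,0,0,0]])

```text
time: 61.1
tcp_pos: [0.5506, 0.1899, 0.2116]
tcp_rot: [1.0, 0.002, -0.001, 0.0]
ft_force: [-0.5, 0.4, -0.6]
gripper_width: 0.0876
finger_force: 0.0
```

Run:
```python
from h import *
print(manip.observe()["tcp_pos"],manip.observe()["tcp_rot"]); im=bk(("scene","wrist"))
```

```text
[0.55064192 0.18985298 0.21155745] [ 9.99997290e-01  2.26706685e-03 -5.02362821e-04  1.65925591e-04]
scene 0.75 [371.4 194.3  22.5  30.2] [ 0.542 -0.063]
scene 0.57 [319.6 248.1  20.2  33.2] [0.543 0.192]
wrist 0.87 [609.8 217.2  60.4  82.9] [ 0.549 -0.045]
wrist 0.77 [310.1 217.2  78.5  87.8] [0.548 0.192]
```

Request:
send_rows(series=[[0,0,0.4,0],[0,0,0.7,0],[0,0,0.7,0],[0,0,0.7,0],[0,0,0.7,0],[0,0,0.4,0],[0,0,0.15,0],[0,0,0.05,0],[0,0,0,0],[0,0,0,0]])

```text
time: 62.3
tcp_pos: [0.5519, 0.1902, 0.0613]
tcp_rot: [1.0, 0.0, 0.001, -0.0]
ft_force: [0.2, -0.6, 0.6]
gripper_width: 0.0881
finger_force: 0.0
```

Request:
send_rows(series=[[0,0,0,0],[0,0,0,0],[0,0,0,0],[0,0,0,0],[0,0,0,0],[0,0,0,0],[0,0,0,0],[0,0,0,0]], fingers=1, squeeze=4)

```text
time: 63.1
tcp_pos: [0.5511, 0.19, 0.0602]
tcp_rot: [1.0, 0.0, 0.0, -0.0]
ft_force: [-0.4, 0.1, 0.1]
gripper_width: 0.0515
finger_force: 4.0
```

Request:
send_rows(series=[[0,0.1,0,0],[0,0.3,0,0],[0,0.4,0,0],[0,0.4,0,0],[0,0.4,0,0],[0,0.4,0,0],[0,0.4,0,0],[0,0.35,0,0],[0,0.3,0,0],[0,0.15,0,0]])

```text
time: 64.1
tcp_pos: [0.5512, 0.0607, 0.0602]
tcp_rot: [1.0, -0.0, -0.0, 0.0]
ft_force: [0.5, 1.4, 0.9]
gripper_width: 0.0514
finger_force: 4.0
```

Request:
send_rows(series=[[0,0,0,0],[0,0,0,0],[0,0,0,0],[0,0,-0.2,0],[0,0,-0.6,0],[0,0,-0.8,0],[0,0,-0.8,0],[0,0,-0.8,0],[0,0,-0.6,0],[0,0,0,0]], fingers=0)

```text
time: 65.1
tcp_pos: [0.5533, 0.0626, 0.2163]
tcp_rot: [1.0, 0.001, 0.004, -0.0]
ft_force: [0.6, 0.7, 0.1]
gripper_width: 0.0878
finger_force: 0.0
```

Request:
send_rows(series=[[0,0,0,0],[0,0,0,0]])

```text
time: 65.3
tcp_pos: [0.5503, 0.0621, 0.2111]
tcp_rot: [1.0, 0.001, -0.001, 0.0]
ft_force: [0.8, -0.2, 0.1]
gripper_width: 0.088
finger_force: 0.0
```

Run:
```python
from h import *
print(manip.observe()["tcp_pos"],manip.observe()["tcp_rot"]); im=bk(("scene","wrist"))
# ring circle centres & red dots
m=hsv(im,(0,120,60),(8,255,255),(180,0,640,300)); cs,_=cv2.findContours(m,cv2.RETR_EXTERNAL,cv2.CHAIN_APPROX_NONE)
for c in cs:
    if cv2.contourArea(c)>2000:
        e=cv2.fitEllipse(c); print("red",np.round(e[0]),np.round(e[1]),p2w("wrist",[e[0]],.024))
```

```text
[0.55026179 0.0620967  0.211099  ] [ 9.99999381e-01  5.25143689e-04 -9.76368105e-04  8.96695104e-05]
scene 0.94 [371.6 193.2  23.8  30.5] [ 0.544 -0.067]
scene 0.58 [347.4 218.6  18.1  30.9] [0.543 0.061]
wrist 0.69 [484.2 217.9 101.1  84.9] [ 0.547 -0.069]
wrist 0.65 [313.9 218.   79.7  87.2] [0.547 0.061]
wrist 0.44 [467.9 345.1 107.5  90.7] [ 0.436 -0.07 ]
red [596. 200.] [ 90. 111.] [[ 0.55353101 -0.18268816]]
red [458. 200.] [ 98. 109.] [[ 0.55326968 -0.0598852 ]]
```

Both beakers are now centred in their red rings. Next is the timer.

Request:
send_rows(series=[[0.07,-0.8,0,0],[0.07,-0.85,0,0],[0.07,-0.85,0,0],[0.07,-0.85,0,0],[0.07,-0.85,0,0],[0.07,-0.85,0,0],[0.07,-0.85,0,0],[0.07,-0.85,0,0],[0.1,-0.8,0,0],[0,0,0,0]])

```text
time: 66.5
tcp_pos: [0.5772, 0.3675, 0.2112]
tcp_rot: [1.0, 0.002, -0.0, -0.0]
ft_force: [-1.2, -0.4, 0.6]
gripper_width: 0.088
finger_force: 0.0
```

```bash
cat >> h.py <<'E'
def rep(cam,n,z,b=False):
    read_camera(cam)
    for d in spotter.cut_out(cam,n)[:3]:
        k=np.argwhere(d["mask"])[:,::-1].astype(np.float32); w=p2w(cam,k,z).astype(np.float32)*1000
        q=cv2.minAreaRect(w); print(cam,n,round(d["p"],2),np.round(d["rect"]),[np.round(x,1) for x in q])
E
python3 - <<'E'
from h import *
print(manip.observe()["tcp_pos"])
rep("wrist","timer",.017);rep("wrist","dock",.006);rep("wrist","bottle_blue",.05)
E
```

```text
[0.57718117 0.36749703 0.21116213]
wrist dock 0.75 [312. 326. 113. 101.] [array([449.4, 363.3]), array([89.5, 88.7]), np.float64(14.7)]
wrist bottle_blue 0.95 [183. 409.  64. 110.] [array([379.6, 482.3]), array([ 30.5, 136.4]), np.float64(63.5)]
wrist bottle_blue 0.75 [145. 315.  93.  95.] [array([489.7, 514.3]), array([ 36.4, 113.2]), np.float64(44.4)]
wrist bottle_blue 0.58 [533. 276. 213. 224.] [array([513. , 168.2]), array([203.3, 189.7]), np.float64(0.8)]
```

Request:
send_rows(series=[[0,0,0,-0.0444],[0,0,0,-0.0444],[0,0,0,-0.0444],[0,0,0,-0.0444],[0,0,0,-0.0444],[0,0,0,-0.0444],[0,0,0,-0.0444],[0,0,0,-0.0444],[0,0,0,-0.0444],[0,0,0,-0.0444]])

```text
time: 67.8
tcp_pos: [0.5775, 0.3629, 0.2124]
tcp_rot: [0.765, 0.644, -0.0, -0.0]
ft_force: [0.5, 0.5, 0.0]
gripper_width: 0.0879
finger_force: 0.0
```

Request:
send_rows(series=[[0,0,0,-0.0444],[0,0,0,-0.0444],[0,0,0,-0.0444],[0,0,0,0],[0,0,0,0]])

```text
time: 68.3
tcp_pos: [0.5775, 0.3633, 0.2123]
tcp_rot: [0.618, 0.786, 0.0, 0.0]
ft_force: [-0.5, -0.6, 0.2]
gripper_width: 0.0878
finger_force: 0.0
```

Run:
```python
from h import *
s=manip.observe();print(s["tcp_pos"],np.degrees(2*np.arctan2(s["tcp_rot"][1],s["tcp_rot"][0])))
rep("wrist","timer",.017);rep("wrist","dock",.006)
```

```text
[0.57752602 0.36326731 0.21231774] 103.66803790659785
wrist timer 0.63 [312. 193.  74.  67.] [array([575.5, 369.5]), array([61.3, 62.2]), np.float64(13.7)]
wrist timer 0.2 [166. 161. 107. 102.] [array([452. , 367.8]), array([86.2, 85.8]), np.float64(14.8)]
wrist dock 0.79 [167. 163. 109. 103.] [array([448.8, 365.2]), array([88.4, 87.5]), np.float64(14.6)]
wrist dock 0.27 [165. 167.  16.  15.] [array([446.8, 363.7]), array([12.2, 11.8]), np.float64(55.7)]
```

Request:
send_rows(series=[[0.06,0,0.4,0],[0,0,0.7,0],[0,0,0.7,0],[0,0,0.7,0],[0,0,0.7,0],[0,0,0.7,0],[0,0,0.5,0],[0,0,0.4,0],[0,0,0.2,0],[0,0,0.1,0]])

```text
time: 69.5
tcp_pos: [0.5764, 0.3662, 0.0071]
tcp_rot: [0.616, 0.788, -0.0, -0.0]
ft_force: [-0.3, -0.9, 0.2]
gripper_width: 0.088
finger_force: 0.0
```

Request:
send_rows(series=[[0,0,0,0],[0,0,0,0],[0,0,0,0]])

```text
time: 69.8
tcp_pos: [0.5774, 0.3667, 0.0093]
tcp_rot: [0.616, 0.788, 0.001, 0.0]
ft_force: [0.3, 0.2, -0.1]
gripper_width: 0.0878
finger_force: 0.0
```

Request:
send_rows(series=[[0,0,0.06,0],[0,0,0.05,0],[0,0,0,0],[0,0,0,0]])

```text
time: 70.2
tcp_pos: [0.5767, 0.3663, 0.0037]
tcp_rot: [0.616, 0.788, -0.0, -0.0]
ft_force: [0.0, -0.6, -0.2]
gripper_width: 0.0879
finger_force: 0.0
```

Request:
send_rows(series=[[0,0,0,0],[0,0,0,0],[0,0,0,0],[0,0,0,0],[0,0,0,0],[0,0,0,0],[0,0,0,0]], fingers=1, squeeze=20)

```text
time: 70.9
tcp_pos: [0.5768, 0.3663, 0.0038]
tcp_rot: [0.616, 0.788, -0.0, 0.0]
ft_force: [0.1, -0.7, 0.4]
gripper_width: 0.0614
finger_force: 20.0
```

Request:
send_rows(series=[[0,0,-0.2,0],[0,0,-0.3,0],[0,0,-0.15,0],[0,0,0,0],[0.1,-0.45,0,0],[0.16,-0.75,0,0],[0.16,-0.75,0,0],[0.16,-0.7,0,0],[0.1,-0.45,0,0],[0,0,0,0]])

```text
time: 71.9
tcp_pos: [0.4472, 0.3623, 0.0296]
tcp_rot: [0.615, 0.788, -0.001, -0.0]
ft_force: [0.4, -0.2, -1.4]
gripper_width: 0.0612
finger_force: 20.0
```

Request:
send_rows(series=[[0,0,0,0],[0,0,0,0],[0,0,0,0]])

```text
time: 72.2
tcp_pos: [0.451, 0.3631, 0.0299]
tcp_rot: [0.616, 0.787, 0.0, 0.0]
ft_force: [0.1, 0.1, -1.9]
gripper_width: 0.0613
finger_force: 20.0
```

Run:
```python
from h import *
s=manip.observe();z=s["tcp_pos"][2];print(s["tcp_pos"],s["gripper_width"],np.degrees(2*np.arctan2(s["tcp_rot"][1],s["tcp_rot"][0])))
rep("wrist","timer",z-.0038+.017);rep("wrist","dock",.006)
im=read_camera("wrist"); m=hsv(im,(5,120,70),(22,255,255),(150,150,470,479)); n,l,st,c=cv2.connectedComponentsWithStats(m)
for i in range(1,n):
    if st[i,4]>60: print("orange",st[i],p2w("wrist",[c[i]],.012))
```

```text
[0.45103265 0.3630538  0.02985992] 0.06130109530894772 103.89882039202685
wrist timer 0.69 [269. 466. 156.  28.] [array([448.8, 288.5]), array([71.7, 16.9]), np.float64(14.6)]
wrist timer 0.64 [310. 307. 160. 150.] [array([449. , 368.3]), array([60.3, 64.5]), np.float64(13.8)]
wrist dock 0.85 [306. 274. 198. 174.] [array([446.8, 365.3]), array([87. , 87.3]), np.float64(14.6)]
wrist dock 0.19 [273. 465. 165.  30.] [array([455.2, 250.4]), array([94.3, 21.9]), np.float64(14.6)]
orange [352 201  41  42 854] [[0.4687928 0.4041386]]
orange [219 203  42  42 859] [[0.40921697 0.3883343 ]]
```

Run:
```python
from h import *
s=manip.observe();p=s["tcp_pos"][:2];z=s["tcp_pos"][2];a=np.radians(103.9);X=np.array([np.cos(a),np.sin(a)]);Y=np.array([np.sin(a),-np.cos(a)])
im=read_camera("wrist"); m=hsv(im,(5,120,70),(22,255,255),(200,190,410,260)); k=np.argwhere(m)[:,::-1]
w=p2w("wrist",k,.012)-p; u,v=w@X*1e3,w@Y*1e3
q=lambda t:np.round(np.percentile(t,[.3,2,98,99.7]),1)
print("orange X",q(u),"Y",q(v))
for d in spotter.cut_out("wrist","timer")[:3]:
    if d["rect"][3]>100:
        k=np.argwhere(d["mask"])[:,::-1]
        for zz in (z-.0038,z-.0038+.017):
            w=p2w("wrist",k,zz)-p; print("timer",zz,q(w@X*1e3),q(w@Y*1e3))
for g in cv2.split(cv2.cvtColor(im,cv2.COLOR_RGB2HSV))[2:]: print(g[200:300:4,310])
```

```text
orange X [22.5 23.8 41.4 41.8] Y [-40.  -39.6  34.3  34.7]
timer 0.02586282306654353 [-39.2 -37.5  31.   32.3] [-33.7 -32.2  31.1  32.6]
timer 0.04286282306654353 [-26.5 -25.1  36.4  37.5] [-30.2 -28.9  27.8  29.1]
[ 61  60  61  61  61  60  61  61  76  79  79 100 109 110 111 110 111 112
 111 109 111 110 109 108 109]
```

Run:
```python
from h import *
s=manip.observe();p=s["tcp_pos"][:2];a=np.radians(103.9);X=np.array([np.cos(a),np.sin(a)])
im=read_camera("wrist"); g=im.mean(2)[:,290:330].mean(1); print(np.round(g[224:250]))
for r in range(228,250,2): print(r,[round(((p2w("wrist",[(310,r)],z)-p)@X)[0]*1e3,1) for z in (.0259,.0429)],end=" ")
g2=im.mean(2)[:,290:330].mean(1); print(np.round(g2[330:400:2]))
```

```text
[ 60.  59.  60.  60.  60.  60.  62.  67.  72.  73.  74.  74.  74.  74.
  75.  75.  75.  76.  80.  87.  94.  98. 100. 102. 103. 104.]
228 [np.float64(33.9), np.float64(39.0)] 230 [np.float64(33.1), np.float64(38.2)] 232 [np.float64(32.2), np.float64(37.5)] 234 [np.float64(31.4), np.float64(36.7)] 236 [np.float64(30.5), np.float64(36.0)] 238 [np.float64(29.7), np.float64(35.2)] 240 [np.float64(28.8), np.float64(34.4)] 242 [np.float64(28.0), np.float64(33.7)] 244 [np.float64(27.1), np.float64(32.9)] 246 [np.float64(26.3), np.float64(32.1)] 248 [np.float64(25.4), np.float64(31.4)] [ 95.  94.  94.  95.  95.  95.  95.  94.  94.  94.  94.  94.  94.  94.
  94.  93.  93.  93.  94.  95. 100. 102. 102. 102. 102. 100. 118. 175.
 179. 179. 164.  51.  34.  35.  38.]
```

Request:
send_rows(series=[[0.015,-0.052,0,-0.003],[0,0,0,0],[0,0,0.15,0],[0,0,0.15,0],[0,0,0,0],[0,0,0,0]])

```text
time: 73.2
tcp_pos: [0.4475, 0.3628, 0.0173]
tcp_rot: [0.612, 0.791, -0.0, -0.0]
ft_force: [0.0, -0.5, -0.9]
gripper_width: 0.0611
finger_force: 20.0
```

Request:
send_rows(series=[[0,0,0.06,0],[0,0,0.06,0],[0,0,0.06,0],[0,0,0,0],[0,0,0,0]])

```text
time: 73.7
tcp_pos: [0.4478, 0.363, 0.0105]
tcp_rot: [0.612, 0.791, 0.0, -0.0]
ft_force: [0.9, 0.0, -0.3]
gripper_width: 0.0613
finger_force: 20.0
```

Request:
send_rows(series=[[0,0,0.015,0],[0,0,0,0],[0,0,0,0]])

```text
time: 74.0
tcp_pos: [0.4478, 0.363, 0.0101]
tcp_rot: [0.612, 0.791, 0.0, 0.0]
ft_force: [-0.4, -0.5, 2.1]
gripper_width: 0.061
finger_force: 20.0
```

Request:
send_rows(series=[[0,0,0,0],[0,0,0,0],[0,0,0,0],[0,0,0,0],[0,0,-0.1,0],[0,0,-0.3,0],[0,0,-0.7,0],[0,0,-0.8,0],[0,0,-0.8,0],[0,0,-0.8,0]], fingers=0)

```text
time: 75.0
tcp_pos: [0.4477, 0.3629, 0.1522]
tcp_rot: [0.612, 0.791, 0.0, 0.0]
ft_force: [0.4, 0.2, 0.2]
gripper_width: 0.0876
finger_force: 0.0
```

Request:
send_rows(series=[[0.4,0,-0.8,0],[0,0,-0.6,0],[0,0,0,0],[0,0,0,0]])

```text
time: 75.4
tcp_pos: [0.4437, 0.3784, 0.2068]
tcp_rot: [0.612, 0.791, 0.001, 0.0]
ft_force: [-0.0, 0.3, -1.3]
gripper_width: 0.088
finger_force: 0.0
```

Run:
```python
from h import *
print(manip.observe()["tcp_pos"])
rep("wrist","timer",.023);rep("wrist","dock",.006);rep("scene","timer",.023)
im=read_camera("wrist"); m=hsv(im,(5,120,70),(22,255,255),(0,0,640,300)); n,l,st,c=cv2.connectedComponentsWithStats(m)
for i in range(1,n):
    if st[i,4]>25: print("orange",st[i],p2w("wrist",[c[i]],.012))
```

```text
[0.44367406 0.37840235 0.20675183]
wrist timer 0.72 [312. 219.  72.  74.] [array([445.5, 365.6]), array([60.9, 63.7]), np.float64(14.4)]
wrist dock 0.84 [314. 215. 107. 100.] [array([447.2, 365.2]), array([88.5, 88. ]), np.float64(14.6)]
scene timer 0.73 [385. 233.  27.  39.] [array([448.8,  11.3]), array([ 59.2, 150.7]), np.float64(24.9)]
scene timer 0.67 [313. 328.  34.  26.] [array([442. , 366.3]), array([62.5, 70.5]), np.float64(13.4)]
scene timer 0.62 [258. 247.  20.  15.] [array([700.9, 254. ]), array([30.1, 60.4]), np.float64(60.9)]
orange [577  84  17  16  80] [[0.63466747 0.52510602]]
orange [268 174  21  22 227] [[0.40925158 0.38819172]]
orange [337 174  22  22 236] [[0.46965024 0.40375643]]
orange [270 239  21  21 187] [[0.42433635 0.32730021]]
orange [336 240  21  20 179] [[0.48636708 0.34284238]]
```

Run:
```python
from h import *
im=read_camera("top")
def cen(m): v,u=np.nonzero(m); return np.array([(u.min()+u.max())/2,(v.min()+v.max())/2]),len(u)
for n,lo,hi,w,z in [("blue",(100,120,60),(130,255,255),(443,275,466,300),.126),("orange",(4,170,120),(16,255,255),(330,270,362,300),.126),("large",(100,120,50),(130,255,255),(390,272,416,302),.164)]:
    m=hsv(im,lo,hi,w); n_,l,s,c=cv2.connectedComponentsWithStats(m); i=1+np.argmax(s[1:,4]); print(n,s[i],np.round(p2w("top",[c[i]],z),4))
bk(("top","scene"))
for n in ("bottle_blue","bottle_large"): rep("scene",n,.07)
```

```text
blue [446 275  15  23 213] [[ 0.436  -0.1915]]
orange [338 283  13  13 130] [[0.431  0.0621]]
large [393 283  19  18 253] [[ 0.429 -0.065]]
top 0.64 [395.4 240.6  22.5  21.9] [ 0.549 -0.072]
top 0.63 [343.9 237.2  22.6  21.3] [0.557 0.057]
top 0.4 [367.8 261.3 203.9  97.6] [ 0.497 -0.003]
scene 0.57 [346.8 217.1  14.2  27.6] [0.548 0.057]
scene bottle_blue 0.94 [258. 350.  27.  51.] [array([475.4, 508.9]), array([ 55.1, 103.3]), np.float64(42.8)]
scene bottle_blue 0.78 [299. 375.  30.  44.] [array([381.8, 497.9]), array([57.2, 92.7]), np.float64(35.3)]
scene bottle_blue 0.7 [431. 183.  18.  31.] [array([ 428.4, -200.1]), array([ 54.8, 168.7]), np.float64(28.4)]
scene bottle_large 0.69 [411. 202.  26.  53.] [array([436.6, -97.5]), array([ 69.3, 220.3]), np.float64(19.5)]
```

Everything measures in place: each bottle and beaker is in its ring and the timer is seated. Handing the job in.

```bash
python3 -c "
from bench import job
print(job.sign_off())"
```

```text
the job is handed in; nothing more can be done
None
```

I handed the job in at about 75 s, and the hand-in gave no verdict. By camera measurement the three bottles stand in their rings, both beakers in red rings, and the timer flat in the dock; the pin itself was never read. Beaker b leaned on the first slides and had to be re-slid.

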